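Load the deburring bed with sorted bolts, latch its guard and start it

TASK

Lay the long bolt in the long nest (blue ends) and the short bolt in the short nest (yellow ends) on the machine's sloping bed, each lying flat between its end stops and let go. Then push the clear sliding guard fully shut over them until its latch clicks home, and only then press the green start button all the way in and let it go. Leave the spray can, wrench and jar where they are.

Things in the scene. Friction and masses are not known exactly. Their poses are not given: they have to be found in the camera images.
- machine: Green bench machine, fixed, 210 deep x 480 wide mm. Origin on the bench under the bed's centre, midway between the nests; x away from the robot, y left. Its steel bed slopes down 30 degrees towards -x: work there with the tool tilted 30 degrees, square to the bed. Rails 48 high run along y, 100 up- and down-slope of the centre. A lamp bar crosses at x 105, 250 above the bench, on posts at y +-115.
- nest_long (a point): Centre of the long nest on the bed surface; x up-slope, y along the nest (level), z square out of the bed. The bolt lies along y between two blue U-shaped end cups 10 mm high, open above: 130 mm between end walls, 35 mm inside width, side lips reach 16 mm in from the end walls, middle open for fingers. A seated bolt's centre is 12 to 14 mm out of the bed. The lower nest on the slope.
- nest_short (a point): The same for the short nest, yellow cups, 90 mm between the end walls, other sizes the same (the long bolt does not fit it). It lies 70 mm up-slope of the long nest.
- long_bolt_mid (a point): Centre of the long bolt, 120 mm over all, lying along its own y axis; 16 mm round shank with a hexagon 24 mm across flats and 12 mm thick at each end (dark head, brass nut). On its flats it lies level with its axis 12 mm above the bench. 0.25 kg. Either end may lie either way in the nest.
- short_bolt_mid (a point): Centre of the short bolt, 80 mm over all, 0.18 kg, otherwise the same as the long one.
- guard_handle (a point): Centre of the orange block handle on the clear guard, 22 (x) x 16 (y) x 45 (z) mm, square out of the guard's face; axes parallel to the nests'. Its foot is 22.5 mm below this centre, on the face. Guard: clear sheet 184 x 180 x 5 mm with orange edges, its face 47 mm out of the bed; the handle stands at mid-width. Push the handle's left (+y) side along -y to shut it.
- guard (a joint): How far the guard is open, m: 0 shut, 0.235 fully open (to the left, +y); begins over 0.17, the nests clear of it. It slides stiffly (about 3 N) and stays where left. In the last 18 mm a bump on its tongue meets the sprung latch roller: pushing takes up to about 12 N until 9 mm from shut, then the roller snaps up behind the bump and pulls the guard home by itself.
- latch (a joint): How far the brass latch roller (right end of the bed) is pressed down, in m: 0 to 0.008; near 0 when free or caught, about 0.0035 as the bump crosses it.
- start_top (a point): Centre of the top face of the green start button, 28 mm across, on a grey pod at the machine's right front; pressed straight down.
- start (a joint): How far the start button is pressed, in m: 0 up, 0.006 all the way in (spring, 5 N).
- spray_can: Blue can, 54 mm across, 160 mm tall, origin under its foot. Leave alone.
- wrench: Steel wrench lying on the bench. Leave alone.
- jar: Amber jar, 60 mm across, 75 mm tall, origin under its foot. Leave alone.
There are look-alikes about, which are no part of the job. What is shaped like the part that bears long_bolt_mid but red or turquoise is not meant. Leave any purple look-alike of the part that bears short_bolt_mid alone.

How it is judged (in metres and radians):
On the way, in this order (a step that is already met when the one before it is completed fails the run):
1. both bolts lie released in their own nests while the guard is still open (x of long_bolt_mid in the frame of nest_long between -0.008 and 0.008 m and y of long_bolt_mid in the frame of nest_long between -0.01 and 0.01 m and z of long_bolt_mid in the frame of nest_long between 0.007 and 0.0165 m and angle between the y axis of long_bolt_mid and the y axis of nest_long, either way round below 0.12 rad and x of short_bolt_mid in the frame of nest_short between -0.008 and 0.008 m and y of short_bolt_mid in the frame of nest_short between -0.01 and 0.01 m and z of short_bolt_mid in the frame of nest_short between 0.007 and 0.0165 m and angle between the y axis of short_bolt_mid and the y axis of nest_short, either way round below 0.12 rad and contact force between each of long_bolt, short_bolt and the fingers below 0.2 N and value of joint guard above 0.1 m), for 0.2 s.
2. the guard is shut and its latch has caught, the bolts still in their nests (x of long_bolt_mid in the frame of nest_long between -0.008 and 0.008 m and y of long_bolt_mid in the frame of nest_long between -0.01 and 0.01 m and z of long_bolt_mid in the frame of nest_long between 0.007 and 0.0165 m and angle between the y axis of long_bolt_mid and the y axis of nest_long, either way round below 0.12 rad and x of short_bolt_mid in the frame of nest_short between -0.008 and 0.008 m and y of short_bolt_mid in the frame of nest_short between -0.01 and 0.01 m and z of short_bolt_mid in the frame of nest_short between 0.007 and 0.0165 m and angle between the y axis of short_bolt_mid and the y axis of nest_short, either way round below 0.12 rad and value of joint guard below 0.003 m and value of joint latch below 0.0015 m), for 0.2 s.
3. the start button is pressed fully with the guard latched (value of joint start above 0.0045 m and value of joint guard below 0.003 m and value of joint latch below 0.0015 m), for 0.05 s.
At the end, for the whole second after the job is handed in: Bolts at rest in their own nests (centres within 8 mm across, 10 mm along, 7 to 16.5 mm out of the bed, within 7 degrees), guard within 3 mm of shut, latch roller up (pressed under 1.5 mm), start button pressed 4.5 mm or more after that and up again (under 2 mm) (all of step 2 and linear speed of each of long_bolt, short_bolt below 0.03 m/s and value of joint start below 0.002 m); the robot touches nothing.
It fails at once if the start button is pressed while the guard is not latched shut (value of joint start above 0.003 m and value of joint guard above 0.004 m).
It fails at once if the spray can is moved by more than 30 mm (distance of spray_can from where it was at the start of the episode above 0.03 m).
It fails at once if the wrench is moved by more than 30 mm (distance of wrench from where it was at the start of the episode above 0.03 m).
It fails at once if the jar is moved by more than 30 mm (distance of jar from where it was at the start of the episode above 0.03 m).
It also fails if it takes over 69 s, if anything falls off the work surface, if the arm or the gripper's body presses on something with over 40 N, if the wrist force passes 120 N, or if a joint passes its speed limit or range.

ROBOT

A 7-joint arm with a two-finger parallel gripper is mounted at the origin on the work surface. World frame = base frame: x ahead of the robot, y to its left, z up, the work surface at z = 0. Lengths are in mm, angles in rad, forces in N, time in s.
With the tool pointing down it reaches from about 375 to 925 mm from the base axis. Payload 3.1 kg.
Tool frame: the origin (TCP) lies midway between the tips of the shut fingers; the grasp point (between the pads) lies 19 mm behind it; y points along the fingers, x is the direction in which the jaws open and shut, and the axes are right-handed (so a half turn about y gives the same grasp; the last joint's range is limited). The gripper opens to 85 mm and grips with 20 to 120 N. Pads are 22 mm wide; open, the fingers measure 114 mm over their backs; the gripper's body (76 mm by 85 mm) begins 54 mm behind the grasp point. The pads swing forward as they close: fully open they stand 13 mm farther back than shut.
Start: joints at [1.227, 0.383, 0.044, 1.598, -0.018, 1.161, -0.05], TCP at [158.186, -630.46, 231.269] pointing down, gripper open.
Joint ranges: [-2.61, 2.61], [-0.41, 2.15], [-1.48, 1.57], [0, 2.5], [-1.57, 4.71], [0.05, 1.97], [-2.85, 2.85]. Speed limits (rad/s): [2.79, 2.79, 3.14, 3.14, 3.14, 3.14, 3.14].

INTERFACE

Orientations are given as a unit quaternion [w, x, y, z].
In Python, from station import observe, grab_frame, sign_off, find_in gives the robot as it stands.
- The arm moves only by the shell command python3 -m jog 'ROWS'. ROWS is a JSON object of lists of equal length, an entry for each row: "travel": the shift along the tool's x, y, z in mm, a list of three; "angular": the turn, a rotation vector about the tool's x, y, z in degrees, a list of three; "hand": the opening, from 0 (shut) to 1 (fully open). A call has 1 to 12 rows; each row is the pose to reach, as a shift and turn from the pose commanded when the call began, along the tool's axes at that moment; what a row does not reach only later rows make up. A row lasts 1/10 s, in which the tool goes at most 50 mm and 8.59 degrees, less where a joint would pass 70% of its speed; a pose out of reach is approached as far as the arm can. A call with a gripper value outside its range is refused whole. The fingers move at their own pace and stop on an object; the grip force is fixed at half the most. Time passes only in rows, so rows that repeat a pose let the fingers close. It gives the time, the measured TCP pose, the force and the opening at its end, in the units of the state.
- observe(): the state, without advancing time (a new reading comes with each control period).
- grab_frame(name): name is "side" or "top"; returns a dict with "image" (480x640x3 uint8, blue, green, red), "camera_matrix" (3x3 intrinsics, pixels), "rvec" (rotation vector, rad) and "tvec" (3), from world to camera coordinates, as OpenCV has them. Camera axes: x right, y down, z forward; pixel columns grow to the right and rows downward; lengths in mm; the calibration is good to about 2 mm. A picture is of the moment at which its call begins. There is no depth.
- sign_off(): hands the job in, once; it reports no verdict.
Trained networks look in a picture, given as the dict that the camera call returned (one of the last four; its "shot" number tells which), for a name from the list of things; names that differ only in an ending like _2 or _b are one class to them, and where a whole thing is asked for, a point or a joint stands for the part that bears it (a point fixed in the world has none). Each returns a list of dicts, best first, with "confidence" (0 to 1); they miss things now and then, are a little off and sometimes report something else, mostly with a low value. They report only what shows in the picture. A call takes as long as a camera call. They do not tell look-alikes from the thing itself.
- find_in(label, picture): "extent" ([centre column, centre row, width, height] in pixels, round what is visible of it).
The state is a dict: "time_s": time; "joints": joint angles; "joint_vel": joint speeds; "joint_torque": joint torques, N m; "tool_pos": TCP position; "eef_rot": TCP orientation; "force": force on the tool from outside, world axes, zero at the start; "torque": the same for the moment, N m; "finger_gap": finger opening in mm.
Only numpy, scipy, OpenCV 4.12 (cv2) and the standard library are available. Lean on these libraries where they do the work, as an engineer would, in place of code of your own. Each camera call takes 0.05 s, during which the arm holds its last target.

## Working session

There is one attempt and no reset: what is moved stays moved. The work goes in short steps, Python scripts to look and compute and a shell command to move; the robot and the scene stay as the last step left them, time stands still between calls to the robot, and variables do not carry over. Pictures are saved under pics/ and viewed, and the job is handed in when it is done.

```bash
ls; mkdir -p pics
cat > h.py <<'E'
import numpy as np, cv2, json
from station import observe, grab_frame, sign_off, find_in
def shot(n,fn):
    f=grab_frame(n); cv2.imwrite('pics/'+fn,f['image']); return f
E
python3 - <<'E'
from h import *
s=observe(); print(s['time_s'],s['tool_pos'],s['eef_rot'],s['finger_gap'])
import pickle
for n in ['side','top']:
    f=shot(n,n+'0.png'); pickle.dump(f,open(n+'0.pkl','wb'))
    R,_=cv2.Rodrigues(f['rvec']); print(n,f['camera_matrix'].tolist(),(-R.T@np.ravel(f['tvec'])).round(),R.round(2).tolist())
    for l in ['machine','long_bolt_mid','short_bolt_mid','nest_long','nest_short','guard_handle','start_top','spray_can','wrench','jar']:
        try: print(l,[(d['confidence'],[round(x) for x in d['extent']]) for d in find_in(l,f)])
        except Exception as e: print(l,e)
E
```

```text
pics
0.0 [ 157.95330443 -629.54419008  229.86095237] [ 0.55808802 -0.55700413  0.43566834 -0.43413968] 85.67007337663131
side [[499.7112118297214, 0.0, 315.8944802695286], [0.0, 499.7112118297214, 231.62150344235027], [0.0, 0.0, 1.0]] [ 393. -875.  794.] [[0.99, -0.16, -0.01], [-0.11, -0.63, -0.77], [0.11, 0.76, -0.64]]
machine [(0.73, [358, 203, 146, 193])]
long_bolt_mid [(0.88, [310, 451, 68, 57]), (0.7, [292, 372, 17, 65]), (0.6, [220, 382, 67, 45]), (0.43, [329, 144, 75, 68])]
short_bolt_mid [(0.8, [384, 397, 43, 44]), (0.74, [366, 335, 29, 40])]
nest_long [(0.63, [355, 188, 132, 165]), (0.28, [263, 240, 71, 24])]
nest_short [(0.6, [353, 186, 129, 168])]
guard_handle [(0.93, [329, 143, 70, 71])]
start_top [(0.57, [350, 268, 11, 14])]
spray_can [(0.8, [237, 158, 25, 59])]
wrench [(0.93, [264, 240, 69, 24])]
jar [(0.9, [443, 330, 37, 51]), (0.18, [328, 146, 72, 70])]
top [[601.3890562112057, 0.0, 314.32356165730204], [0.0, 601.3890562112057, 237.82571251954022], [0.0, 0.0, 1.0]] [ 235.  -80. 1511.] [[0.02, -1.0, 0.01], [-0.98, -0.02, -0.21], [0.21, -0.0, -0.98]]
machine [(0.64, [239, 197, 226, 116])]
long_bolt_mid [(0.78, [414, 294, 46, 13]), (0.75, [478, 291, 40, 36]), (0.67, [185, 212, 98, 75]), (0.62, [415, 345, 31, 48]), (0.6, [392, 236, 32, 16])]
short_bolt_mid [(0.82, [445, 236, 32, 21]), (0.64, [392, 236, 31, 14])]
nest_long [(0.61, [229, 205, 210, 96]), (0.45, [314, 187, 5, 12])]
nest_short [(0.55, [227, 208, 202, 93])]
guard_handle [(0.74, [186, 210, 98, 75])]
start_top [(0.47, [266, 299, 17, 70]), (0.4, [340, 231, 11, 11])]
spray_can [(0.89, [152, 313, 36, 31])]
wrench [(0.63, [267, 302, 18, 65])]
jar [(0.56, [404, 179, 28, 34])]
```

View pics/side0.png

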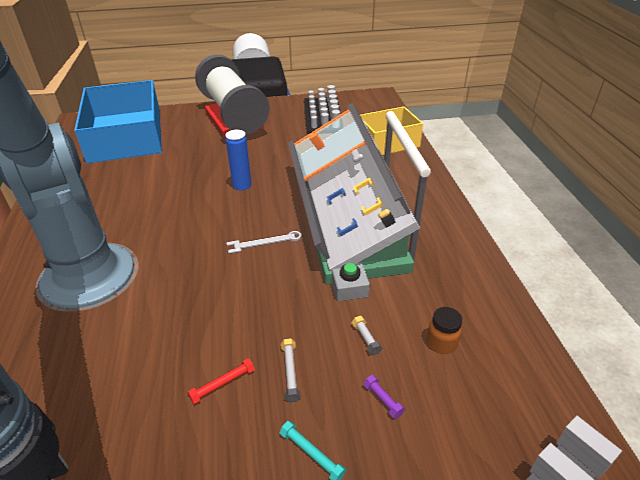

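View pics/top0.png

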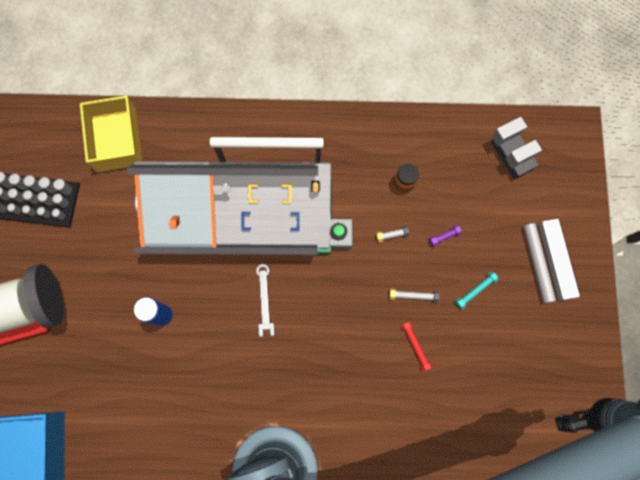

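Run:
```python
import cv2
a=cv2.imread('pics/side0.png');b=cv2.imread('pics/top0.png')
cv2.imwrite('pics/sc1.png',cv2.resize(a[300:480,190:430],None,fx=3.3,fy=3.3,interpolation=2))
cv2.imwrite('pics/sc2.png',cv2.resize(a[95:305,260:440],None,fx=2.85,fy=2.85,interpolation=2)[:600])
cv2.imwrite('pics/tc1.png',cv2.resize(b[210:380,370:510],None,fx=3.5,fy=3.5,interpolation=2))
cv2.imwrite('pics/tc2.png',cv2.resize(b[130:280,125:360],None,fx=3.4,fy=3.4,interpolation=2))
```

```text
(no output)
```

View pics/sc1.png

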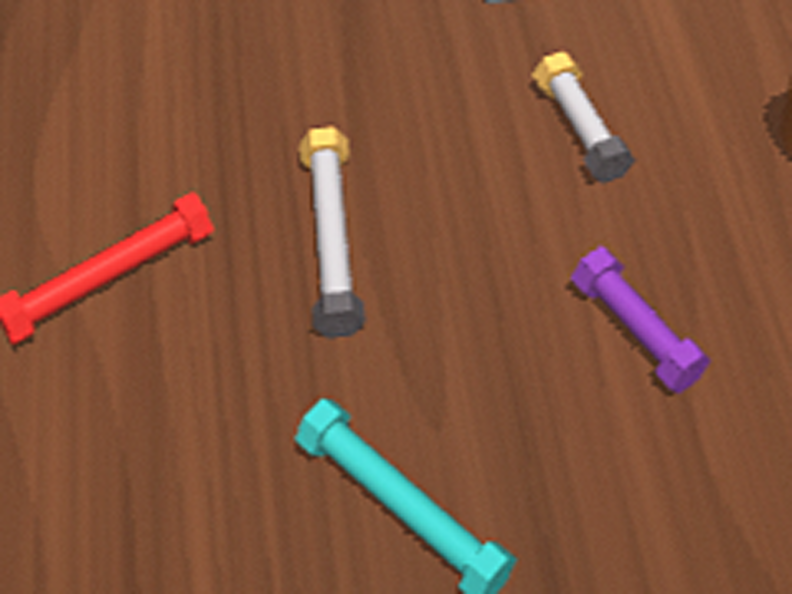

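View pics/sc2.png

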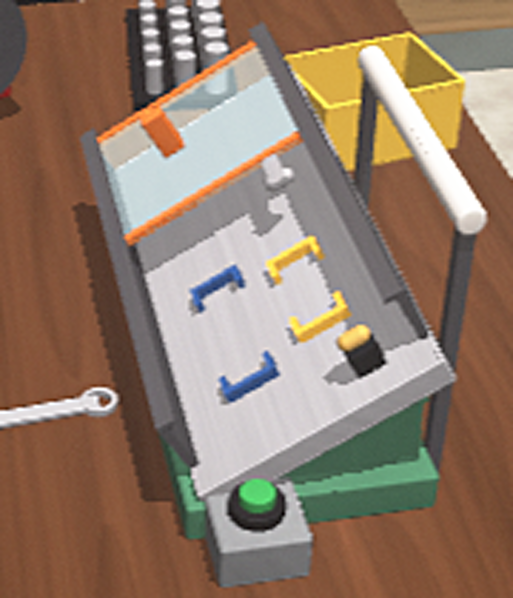

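View pics/tc1.png

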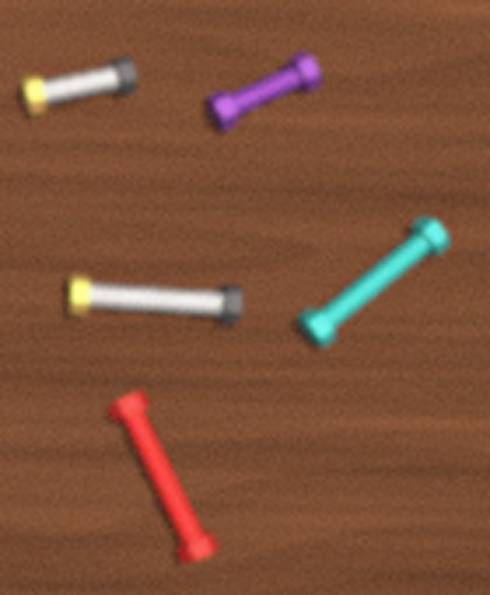

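View pics/tc2.png

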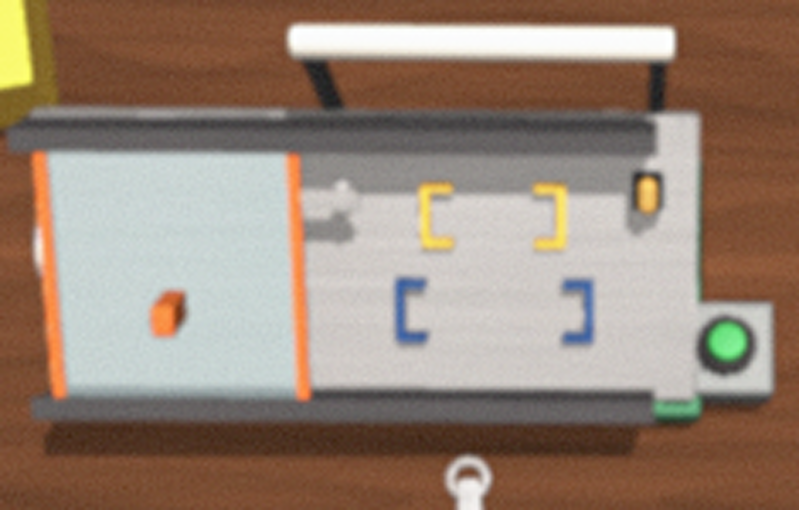

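Candidates for the long bolt: bright bolt at top (414,296) / side (291,372), red look-alike at top (416,346) / side (221,381), turquoise at top (478,291) / side (311,450). Candidates for the short bolt: bright bolt at top (393,235) / side (366,335), purple at top (445,236) / side (384,396). I choose the two bright steel bolts with a brass nut and a dark head, and the crops confirm them. The nests are at top (271,222) blue and (270,193) yellow. The guard handle is at top (174,222) and the start button at top (339,231).

```bash
cat > fit.py <<'E'
from h import *
from scipy.optimize import minimize
from scipy.spatial import ConvexHull
U=4
def proj(P,f):
    p,_=cv2.projectPoints(np.float64(P).reshape(-1,1,3),np.float64(f['rvec']),np.float64(f['tvec']),np.float64(f['camera_matrix']),None); return p.reshape(-1,2)
def crop(f,roi):
    x0,y0,x1,y1=roi; return cv2.resize(f['image'][y0:y1,x0:x1],None,fx=U,fy=U,interpolation=cv2.INTER_CUBIC)
def render(pieces,f,roi):
    x0,y0,x1,y1=roi; m=np.zeros(((y1-y0)*U,(x1-x0)*U),np.uint8)
    for P in pieces:
        p=proj(P,f); p=(p-[x0,y0]+0.5)*U-0.5
        h=cv2.convexHull(np.float32(p)); cv2.fillConvexPoly(m,np.round(h*16).astype(np.int32),255,cv2.LINE_AA,4)
    return m/255.
def iou(a,b): return 1-np.minimum(a,b).sum()/np.maximum(a,b).sum()
def box(x0,x1,y0,y1,z0,z1): return np.array([[x,y,z] for x in(x0,x1) for y in(y0,y1) for z in(z0,z1)],float)
def Rz(a): c,s=np.cos(a),np.sin(a); return np.array([[c,-s,0],[s,c,0],[0,0,1]])
def Ry(a): c,s=np.cos(a),np.sin(a); return np.array([[c,0,s],[0,1,0],[-s,0,c]])
def hexp(y0,y1):
    r=12/np.cos(np.pi/6); a=np.pi/6+np.arange(6)*np.pi/3+np.pi/6
    # flats on +-z : vertices at angle 0,60.. from x
    a=np.arange(6)*np.pi/3
    return np.array([[r*np.cos(t),y,r*np.sin(t)] for y in(y0,y1) for t in a])
def cyl(y0,y1,r=8):
    a=np.arange(16)*np.pi/8; return np.array([[r*np.cos(t),y,r*np.sin(t)] for y in(y0,y1) for t in a])
def bolt(L): return [hexp(-L/2,-L/2+12),cyl(-L/2,L/2),hexp(L/2-12,L/2)]
def cups(L,t):
    out=[]
    for s in(1,-1):
        w=sorted([s*L/2,s*(L/2+t)]); l=sorted([s*(L/2-16),s*(L/2+t)])
        out+= [box(-17.5-t,17.5+t,*w,0,10),box(17.5,17.5+t,*l,0,10),box(-17.5-t,-17.5,*l,0,10)]
    return out
# bed frame: slopes down toward -x : x up-slope = (cos30,0,sin30)
Rb=Ry(-np.pi/6)
def multi(fun,starts,step):
    best=None
    for s in starts:
        sim=[np.array(s)]+[np.array(s)+np.eye(len(s))[i]*step[i] for i in range(len(s))]
        for _ in range(2):
            r=minimize(fun,sim[0],method='Nelder-Mead',options=dict(initial_simplex=np.array(sim),xatol=.01,fatol=1e-5,maxiter=400))
            sim=[r.x]+[r.x+np.eye(len(s))[i]*step[i]*.4 for i in range(len(s))]
        if best is None or r.fun<best.fun: best=r
    return best
E
cat > m1.py <<'E'
from fit import *
import pickle
S=pickle.load(open('side0.pkl','rb'));T=pickle.load(open('top0.pkl','rb'))
def ray(f,u,v,z):
    K=f['camera_matrix'];R,_=cv2.Rodrigues(np.float64(f['rvec']));t=np.ravel(f['tvec'])
    c=-R.T@t;d=R.T@np.linalg.inv(K)@[u,v,1]; return c+d*(z-c[2])/d[2]
def nonwood(c):
    h=cv2.cvtColor(c,cv2.COLOR_BGR2HSV).astype(int)
    # wood: hue ~5-13, sat>100
    H,s,V=h[...,0],h[...,1],h[...,2]
    return ((s<95)|((H>17)&(V>130))).astype(float)
for name,L,(u,v),rs,rt in [('long',120,(414,296),(270,330,315,410),(382,280,446,312)),('short',80,(393,235),(345,308,388,362),(370,222,415,248))]:
    p0=ray(T,u,v,12)
    fr=[(S,rs),(T,rt)]; ms=[nonwood(crop(f,r)) for f,r in fr]
    def fun(p,one=None):
        P=[Rz(p[2]/50)@b.T for b in bolt(L)]; P=[(q.T+[p[0],p[1],12]) for q in P]
        e=[iou(render(P,f,r),m) for (f,r),m in zip(fr,ms)]
        return sum(e) if one is None else e[one]
    r=multi(fun,[[p0[0],p0[1],a*50] for a in(-.3,0,.3)],[8,8,6])
    print(name,r.x[:2].round(1),'yaw',np.degrees(r.x[2]/50).round(1),r.fun, [multi(lambda p:fun(p,i),[r.x],[4,4,4]).x.round(1).tolist() for i in(0,1)])
    vis=[]
    for (f,rr),m in zip(fr,ms):
        P=[(Rz(r.x[2]/50)@b.T).T+[r.x[0],r.x[1],12] for b in bolt(L)]
        vis.append(np.dstack([m*255,render(P,f,rr)*255,m*0]).astype(np.uint8))
    for i in(0,1): cv2.imwrite(f'pics/v_{name}{i}.png',vis[i])
# cups
def hsv(c): return [x.astype(int) for x in cv2.split(cv2.cvtColor(c,cv2.COLOR_BGR2HSV))]
def blue(c): H,s,V=hsv(c); return ((H>105)&(H<130)&(s>110)).astype(float)
def yel(c): H,s,V=hsv(c); return ((H>17)&(H<32)&(s>110)&(V>100)).astype(float)
rs=(320,170,390,245);rt=(235,175,305,240)
mm=[(S,rs,blue(crop(S,rs)),yel(crop(S,rs))),(T,rt,blue(crop(T,rt)),yel(crop(T,rt)))]
# exclude latch brass in side (right/bottom)
for f,r,b,y in mm:
    if f is S: y[int((213-r[1])*U):, :]=0; 
    cv2.imwrite('pics/v_cup%d.png'%(f is T),np.dstack([b*255,y*255,y*255]).astype(np.uint8))
def pose(p): return Rz(p[3]/100)@Rb, np.array(p[:3])
def cfun(p):
    R,o=pose(p);e=0
    bl=[(R@(q+[-35,0,0]).T).T+o for q in cups(130,p[4])]
    ye=[(R@(q+[35,0,0]).T).T+o for q in cups(90,p[4])]
    for f,r,b,y in mm: e+=iou(render(bl,f,r),b)+iou(render(ye,f,r),y)
    return e
p0=ray(T,270.5,207,110)
r=multi(cfun,[[*ray(T,270.5,207,z),0,4] for z in(70,100,130)],[8,8,8,5,1])
print('bed',r.x.round(2),'yaw deg',np.degrees(r.x[3]/100).round(2),r.fun)
R,o=pose(r.x)
nl=o+R@[-35,0,0];ns=o+R@[35,0,0];print('nest_long',nl.round(1),'nest_short',ns.round(1))
np.save('bed.npy',r.x)
# green button: triangulate
pts=[]
for f,rr in((S,(335,255,365,285)),(T,(325,218,352,245))):
    c=crop(f,rr);H,s,V=hsv(c);m=((H>50)&(H<75)&(s>120)&(V>110)).astype(np.uint8);M=cv2.moments(m,True)
    pts.append(((M['m10']/M['m00']+.5)/U-.5+rr[0],(M['m01']/M['m00']+.5)/U-.5+rr[1]));print('btn',pts[-1],M['m00']/16)
def tri(us,ut):
    P=[f['camera_matrix']@np.hstack([cv2.Rodrigues(np.float64(f['rvec']))[0],np.reshape(f['tvec'],(3,1))]) for f in(S,T)]
    X=cv2.triangulatePoints(*P,np.float64(us),np.float64(ut)).ravel();X=X[:3]/X[3]; return X, proj(X,S)-us,proj(X,T)-ut
print('start',tri(*pts))
# handle : orange blob interior
def org(c): H,s,V=hsv(c); return ((H>5)&(H<14)&(s>170)&(V>150)).astype(float)
fr=[(S,(308,130,328,152)),(T,(166,212,182,231))]; om=[org(crop(f,q)) for f,q in fr]
def hfun(p):
    B=(R@box(-11,11,-8,8,-22.5,22.5).T).T+p
    return sum(iou(render([B],f,q),m) for (f,q),m in zip(fr,om))
r2=multi(hfun,[o+R@[-10,y,69.5] for y in(160,180,200)],[8,8,8]);
print('handle',r2.x.round(1),'in bed',(R.T@(r2.x-o)).round(1),r2.fun)
E
python3 m1.py
```

```text
long [ 421.  -332.8] yaw -2.6 0.2301353974628365 [[421.0, -332.1, -2.2], [420.8, -334.8, -2.1]]
short [ 576.9 -279.8] yaw 13.2 0.26740611041213336 [[576.7, -278.9, 11.5], [576.9, -282.0, 11.2]]
bed [618.89  26.65  97.09   1.89   4.24] yaw deg 1.08 1.1042146109061641
nest_long [588.6  26.1  79.6] nest_short [649.2  27.2 114.6]
btn (350.0888440860215, 268.37674731182796) 116.25
btn (338.0328850405306, 229.83060058953575) 84.8125
start (array([ 572.85690064, -140.96335768,   60.06252456]), array([[ 0.08220413, -0.02349287]]), array([[-0.00162505,  0.0499573 ]]))
handle [563.7 248.9 148.3] in bed [-18.5 223.3  69.9] 0.8714185964374181
```

```bash
cat > plan.py <<'E'
from fit import *
from scipy.spatial.transform import Rotation as Rn
bed=np.load('bed.npy'); RB=Rz(bed[3]/100)@Rb; OB=bed[:3]
def cur():
    s=observe(); q=s['eef_rot']; return np.array(s['tool_pos']),Rn.from_quat([q[1],q[2],q[3],q[0]]).as_matrix(),s
def orient(yaw_deg,tilt=False,flip=1):
    # tool y = approach, tool x = +-bolt-cross direction, z=x cross y
    B=Rz(np.radians(yaw_deg))@(Rb if tilt else np.eye(3))
    x=flip*B[:,0]; y=-B[:,2]; return np.column_stack([x,y,np.cross(x,y)])
def bedpt(x,y,z): return OB+RB@np.array([x,y,z])
def go(P,R):
    p,R0,s=cur()
    print('t',round(s['time_s'],2),'pos',p.round(1),'gap',round(s['finger_gap'],1),'F',np.round(s['force'],1))
    print('travel',(R0.T@(np.array(P)-p)).round(1).tolist(),'angular',np.degrees(Rn.from_matrix(R0.T@R).as_rotvec()).round(1).tolist())
E
python3 - <<'E'
from plan import *
p,R,s=cur();print(R.round(3));print(s['joints'])
for fl in(1,-1): go([421,-333.3,90],orient(-2.6,flip=fl));
E
```

```text
[[ 0.243  0.     0.97 ]
 [-0.97   0.     0.243]
 [-0.    -1.     0.   ]]
[ 1.22715887  0.38288656  0.04389684  1.59788117 -0.01791974  1.16128059
 -0.04990223]
t 1.1 pos [ 158.2 -630.4  231.3] gap 85.6 F [ 0.6 -0.1  1. ]
travel [-224.2, 141.3, 327.2] angular [-0.0, -73.3, -0.0]
t 1.1 pos [ 158.2 -630.4  231.3] gap 85.6 F [ 0.6 -0.1  1. ]
travel [-224.2, 141.3, 327.2] angular [0.0, 106.7, -0.0]
```

```bash
python3 -m jog '{"travel":[[-224,141,327],[-224,141,327],[-224,141,327],[-224,141,327],[-224,141,327],[-224,141,327],[-224,141,327],[-224,141,327],[-224,141,327],[-224,141,327],[-224,141,327],[-224,141,327]],"angular":[[0,-73.3,0],[0,-73.3,0],[0,-73.3,0],[0,-73.3,0],[0,-73.3,0],[0,-73.3,0],[0,-73.3,0],[0,-73.3,0],[0,-73.3,0],[0,-73.3,0],[0,-73.3,0],[0,-73.3,0]],"hand":[0.55,0.55,0.55,0.55,0.55,0.55,0.55,0.55,0.55,0.55,0.55,0.55]}'
python3 - <<'E'
from plan import *
go([421,-333.3,4],orient(-2.6))
shot('side','s1.png');shot('top','t1.png');print(cur()[2]['joints'].round(2))
a=cv2.imread('pics/s1.png')[280:440,200:420];b=cv2.imread('pics/t1.png')[220:340,350:510]
cv2.imwrite('pics/c1.png',np.hstack([cv2.resize(a,(400,291)),cv2.resize(b,(388,291))]))
E
```

```text
time_s: 2.3
tool_pos: [419.5, -336.4, 90.8]
eef_rot: [-0.706, 0.708, -0.018, 0.018]
force: [-0.9, -0.4, 1.1]
finger_gap: 46.7
t 2.3 pos [ 419.5 -336.4   90.8] gap 46.7 F [-0.9 -0.4  1.1]
travel [1.3, 86.8, 3.4] angular [0.1, -0.3, -0.0]
[ 0.89  0.37 -0.34  1.97  0.16  0.83  0.41]
```

View pics/c1.png

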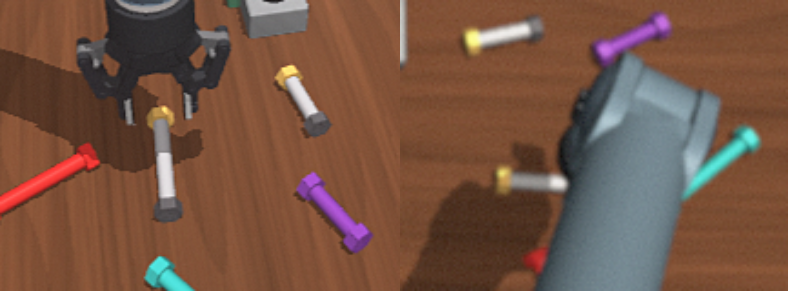

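The crop shows the fingers straddling the long bolt's line at about (160,110), with the red and turquoise bolts clear of them. Next I descend.

```bash
python3 -m jog '{"travel":[[1,50,3],[1,75,3],[1,75,3]],"angular":[[0,0,0],[0,0,0],[0,0,0]],"hand":[0.55,0.55,0.55]}'
python3 - <<'E'
from plan import *
go([421,-333.3,4],orient(-2.6))
print(cur()[0])
E
```

```text
time_s: 2.7
tool_pos: [417.8, -329.9, 12.0]
eef_rot: [0.708, -0.705, 0.02, -0.015]
force: [-0.9, -0.1, 0.4]
finger_gap: 47.6
t 2.7 pos [ 417.8 -329.9   12. ] gap 47.6 F [-0.9 -0.1  0.4]
travel [3.4, 8.0, -3.3] angular [-0.2, -0.2, -0.4]
[ 417.79234878 -329.88826186   12.00432001]
```

```bash
python3 -m jog '{"travel":[[1,4,-1],[1,4,-1]],"angular":[[0,0,0],[0,0,0]],"hand":[0.55,0.55]}'
python3 - <<'E'
from plan import *
go([421,-333.3,4],orient(-2.6))
for i in range(3): grab_frame('side'); print(cur()[0].round(1))
E
```

```text
time_s: 2.9
tool_pos: [423.9, -333.3, 12.6]
eef_rot: [-0.706, 0.708, -0.016, 0.017]
force: [0.0, 0.3, 0.5]
finger_gap: 46.7
t 2.9 pos [ 423.9 -333.3   12.6] gap 46.7 F [0.  0.3 0.5]
travel [-3.0, 8.6, -0.1] angular [0.1, -0.1, 0.1]
[ 424.1 -333.2   12.9]
[ 424.2 -333.1   13. ]
[ 424.1 -332.9   12.9]
```

```bash
python3 -m jog '{"travel":[[-3,6,0],[-3,9,0],[-3,9,0],[-3,9,0],[-3,9,0],[-3,9,0],[-3,9,0],[-3,9,0],[-3,9,0]],"angular":[[0,0,0],[0,0,0],[0,0,0],[0,0,0],[0,0,0],[0,0,0],[0,0,0],[0,0,0],[0,0,0]],"hand":[0.55,0.55,0.55,0,0,0,0,0,0]}'
python3 - <<'E'
from plan import *
go([421,-333.3,4],orient(-2.6))
E
```

```text
time_s: 3.95
tool_pos: [420.4, -331.6, 2.6]
eef_rot: [-0.707, 0.707, -0.016, 0.016]
force: [0.3, -0.2, 2.0]
finger_gap: 13.9
t 3.95 pos [ 420.4 -331.6    2.6] gap 13.9 F [ 0.3 -0.2  2. ]
travel [0.7, -1.4, -1.7] angular [0.0, -0.0, 0.0]
```

```bash
python3 -m jog '{"travel":[[0,-40,0],[0,-90,0],[0,-140,0],[0,-190,0],[0,-220,0],[0,-220,0]],"angular":[[0,0,0],[0,0,0],[0,0,0],[0,0,0],[0,0,0],[0,0,0]],"hand":[0,0,0,0,0,0]}'
python3 - <<'E'
from plan import *
print(cur()[2]['finger_gap'])
go(bedpt(-35,1.7,84),orient(1.1,True))
shot('side','s2.png');shot('top','t2.png')
a=cv2.imread('pics/s2.png')[200:440,100:420]
cv2.imwrite('pics/c2.png',cv2.resize(a,None,fx=2,fy=2))
E
```

```text
time_s: 4.55
tool_pos: [422.7, -333.6, 227.5]
eef_rot: [-0.705, 0.709, -0.013, 0.019]
force: [0.8, -0.7, -2.2]
finger_gap: 13.7
13.69732442371129
t 4.55 pos [ 422.7 -333.6  227.5] gap 13.7 F [ 0.8 -0.7 -2.2]
travel [106.5, 73.7, 366.4] angular [1.4, -3.6, -29.5]
```

View pics/c2.png

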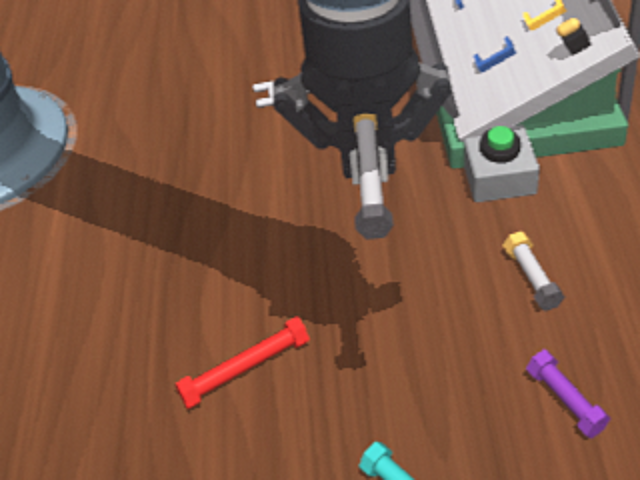

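Held level: the long bolt is between the pads at about (370,170). Next I carry it over the long nest, tilting on the way.

```bash
python3 -m jog '{"travel":[[106,30,366],[106,30,366],[106,30,366],[106,30,366],[106,30,366],[106,30,366],[106,30,366],[106,30,366],[106,70,366],[106,70,366],[106,70,366],[106,70,366]],"angular":[[1.4,-3.6,-29.5],[1.4,-3.6,-29.5],[1.4,-3.6,-29.5],[1.4,-3.6,-29.5],[1.4,-3.6,-29.5],[1.4,-3.6,-29.5],[1.4,-3.6,-29.5],[1.4,-3.6,-29.5],[1.4,-3.6,-29.5],[1.4,-3.6,-29.5],[1.4,-3.6,-29.5],[1.4,-3.6,-29.5]],"hand":[0,0,0,0,0,0,0,0,0,0,0,0]}'
python3 - <<'E'
from plan import *
for i in range(2): grab_frame('top')
go(bedpt(-35,1.7,34),orient(1.1,True))
S=shot('side','s3.png');T=shot('top','t3.png')
a=S['image'][100:300,230:450];b=T['image'][120:290,120:370]
cv2.imwrite('pics/c3.png',np.hstack([cv2.resize(a,(390,355)),cv2.resize(b,(405,355))]))
print(cur()[2]['joints'].round(2))
E
```

```text
time_s: 5.85
tool_pos: [539.5, 29.3, 149.1]
eef_rot: [0.689, -0.679, -0.184, -0.171]
force: [-0.5, 0.7, -3.3]
finger_gap: 13.9
t 5.95 pos [541.8  28.3 151.7] gap 13.9 F [-0.6 -0.4 -2.8]
travel [5.0, 51.8, -1.7] angular [-0.4, -0.2, -0.6]
[ 0.69  0.11 -0.87  2.27  0.49  0.32 -0.57]
```

View pics/c3.png

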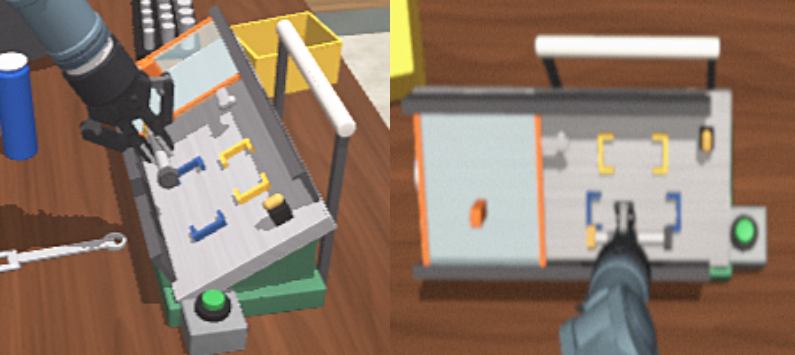

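The bolt hangs over the long nest, at crop (628,238) in the top view and just down-slope of the blue cups (perspective from its height). I come lower and measure it there.

```bash
python3 -m jog '{"travel":[[5,30,-1.7],[5,62,-1.7],[5,62,-1.7],[5,62,-1.7]],"angular":[[0,0,-0.5],[0,0,-0.5],[0,0,-0.5],[0,0,-0.5]],"hand":[0,0,0,0]}'
python3 - <<'E'
from plan import *
grab_frame('side')
go(bedpt(-35,1.7,4),orient(1.1,True))
p=cur()[0]; print('bed',(RB.T@(p-OB)).round(1))
S=shot('side','s4.png');T=shot('top','t4.png')
import pickle; pickle.dump((S,T),open('s4.pkl','wb'))
a=S['image'][150:260,300:410];b=T['image'][175:255,225:325]
cv2.imwrite('pics/c4.png',np.hstack([cv2.resize(a,(396,396),interpolation=2),cv2.resize(b,(400,396),interpolation=2)]))
E
```

```text
time_s: 6.45
tool_pos: [577.6, 28.0, 100.3]
eef_rot: [0.687, -0.679, -0.189, -0.177]
force: [0.8, 1.3, -1.9]
finger_gap: 13.5
t 6.5 pos [577.8  28.1 101.1] gap 13.4 F [-0.3 -0.2 -1.4]
travel [-1.5, 20.0, -0.7] angular [-0.4, -0.2, 0.0]
bed [-33.5   2.3  24. ]
```

View pics/c4.png

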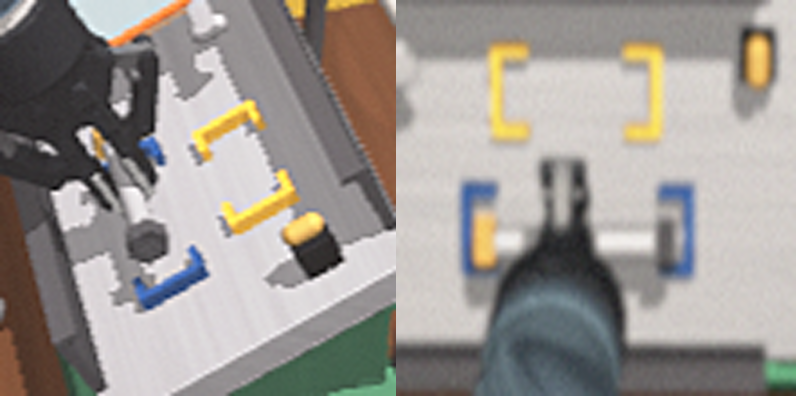

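The bolt's axis lines up with the blue cups and its ends sit between the end walls: 471–676 against 462–693 in the top crop. I lower it.

```bash
python3 -m jog '{"travel":[[-1,8,-1],[-1.5,14,-1],[-1.5,18,-1],[-1.5,18,-1]],"angular":[[0,0,0],[0,0,0],[0,0,0],[0,0,0]],"hand":[0,0,0,0]}'
python3 - <<'E'
from plan import *
T=shot('top','t5.png');S=shot('side','s5.png')
go(bedpt(-35,1.7,4),orient(1.1,True))
p=cur()[0]; print('bed',(RB.T@(p-OB)).round(1))
a=S['image'][150:260,300:410];b=T['image'][175:255,225:325]
cv2.imwrite('pics/c5.png',np.hstack([cv2.resize(a,(396,396),interpolation=2),cv2.resize(b,(400,396),interpolation=2)]))
E
```

```text
time_s: 7.0
tool_pos: [585.5, 27.6, 85.0]
eef_rot: [0.687, -0.678, -0.19, -0.177]
force: [-1.7, -0.1, -2.0]
finger_gap: 13.7
t 7.1 pos [585.4  27.8  85.1] gap 13.8 F [ 0.5  0.6 -2.4]
travel [-0.1, 2.3, -0.1] angular [-0.4, -0.2, 0.1]
bed [-34.9   1.8   6.3]
```

View pics/c5.png

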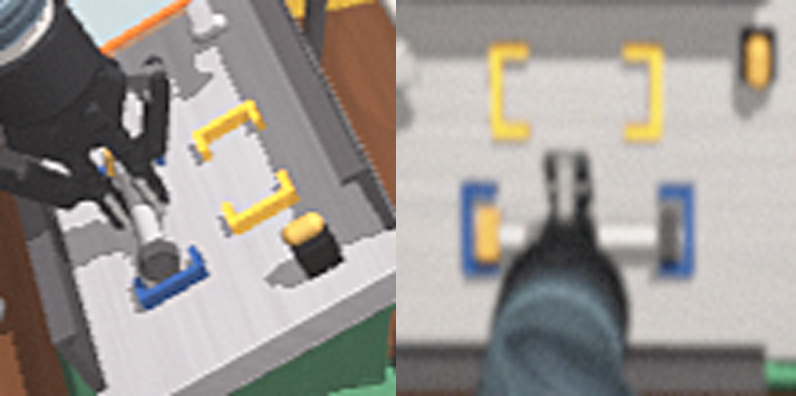

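Both ends now sit inside the blue cups. I go 2 mm further down and release with a part opening.

```bash
python3 -m jog '{"travel":[[0,2,0],[0,2.5,0],[0,2.5,0],[0,2.5,0],[0,2.5,0],[0,2.5,0],[0,2.5,0]],"angular":[[0,0,0],[0,0,0],[0,0,0],[0,0,0],[0,0,0],[0,0,0],[0,0,0]],"hand":[0,0,0.4,0.4,0.4,0.4,0.4]}'
python3 -m jog '{"travel":[[0,-30,0],[0,-80,0],[0,-130,0],[0,-130,0]],"angular":[[0,0,0],[0,0,0],[0,0,0],[0,0,0]],"hand":[0.4,0.4,0.4,0.4]}'
python3 - <<'E'
from plan import *
T=shot('top','t6.png');S=shot('side','s6.png')
go([576.8,-280,100],orient(13.2))
a=S['image'][150:260,300:410];b=T['image'][175:255,225:325]
cv2.imwrite('pics/c6.png',np.hstack([cv2.resize(a,(396,396),interpolation=2),cv2.resize(b,(400,396),interpolation=2)]))
E
```

```text
time_s: 7.8
tool_pos: [586.7, 28.0, 82.6]
eef_rot: [0.687, -0.678, -0.19, -0.177]
force: [0.4, 0.9, 0.2]
finger_gap: 34.1
time_s: 8.2
tool_pos: [533.7, 21.2, 178.6]
eef_rot: [0.686, -0.68, -0.187, -0.18]
force: [-0.6, -0.7, 0.1]
finger_gap: 33.9
t 8.3 pos [534.6  20.3 180.1] gap 34.4 F [ 0.8 -0.3  0.6]
travel [-5.8, 88.4, -300.9] angular [3.2, -12.4, 30.2]
```

View pics/c6.png

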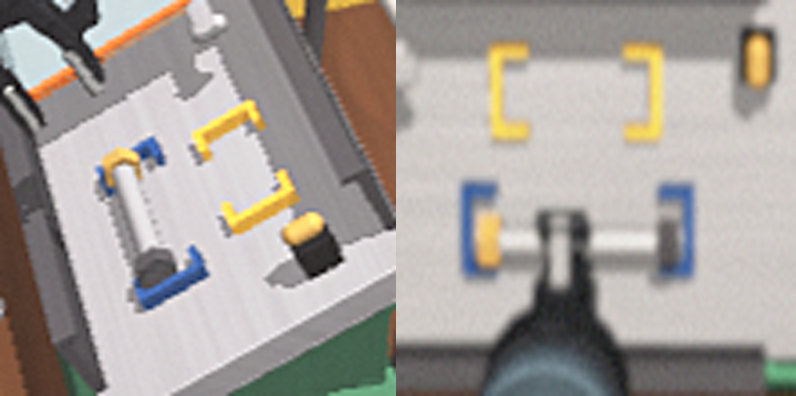

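The long bolt lies seated between the blue cups, crop (577,240), and is free. Now the short bolt.

Run:
```python
from plan import *
go([576.8,-280,190],orient(13.2))
go([576.8,-280,70],orient(13.2))
```

```text
t 8.3 pos [534.6  20.3 180.1] gap 34.4 F [ 0.8 -0.3  0.6]
travel [39.6, 10.7, -300.6] angular [3.2, -12.4, 30.2]
t 8.3 pos [534.6  20.3 180.1] gap 34.4 F [ 0.8 -0.3  0.6]
travel [-21.0, 114.2, -301.0] angular [3.2, -12.4, 30.2]
```

```bash
python3 -m jog '{"travel":[[40,10,-300],[40,10,-300],[40,10,-300],[40,10,-300],[40,10,-300],[40,10,-300],[-21,114,-301],[-21,114,-301],[-21,114,-301],[-21,114,-301],[-21,114,-301]],"angular":[[3.2,-12.4,30.2],[3.2,-12.4,30.2],[3.2,-12.4,30.2],[3.2,-12.4,30.2],[3.2,-12.4,30.2],[3.2,-12.4,30.2],[3.2,-12.4,30.2],[3.2,-12.4,30.2],[3.2,-12.4,30.2],[3.2,-12.4,30.2],[3.2,-12.4,30.2]],"hand":[0.55,0.55,0.55,0.55,0.55,0.55,0.55,0.55,0.55,0.55,0.55]}'
python3 - <<'E'
from plan import *
T=shot('top','t7.png');S=shot('side','s7.png')
go([576.8,-280.2,4],orient(12.5))
a=S['image'][230:400,280:480];b=T['image'][175:295,350:510]
cv2.imwrite('pics/c7.png',np.hstack([cv2.resize(a,(396,336),interpolation=2),cv2.resize(b,(400,336),interpolation=2)]))
E
```

```text
time_s: 9.4
tool_pos: [576.3, -278.7, 65.9]
eef_rot: [0.703, -0.701, -0.08, 0.084]
force: [0.5, 0.9, 0.8]
finger_gap: 46.5
t 9.5 pos [ 578.3 -278.9   68.7] gap 46.7 F [ 0.3 -0.4 -0.3]
travel [-1.7, 64.7, -1.0] angular [-0.0, 0.8, -0.0]
```

View pics/c7.png

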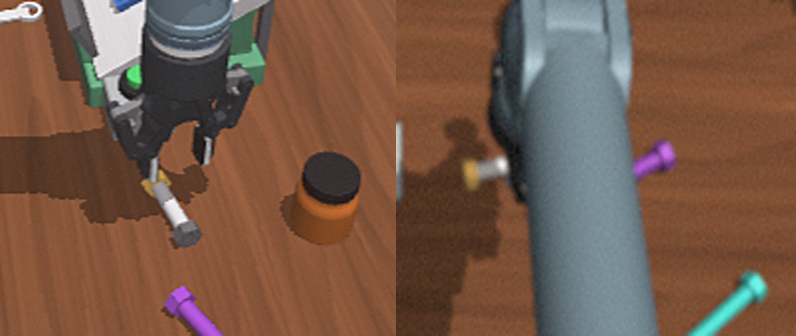

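Run:
```python
from plan import *
import pickle
S=pickle.load(open('side0.pkl','rb'))
for P in ([578.3,-278.9,68.7],[576.8,-280.2,12],[421,-333.3,12],[567,-239,12],[587,-319,12]): print(((proj(P,S)[0]-[280,230])*1.98).round())
```

```text
[175. 169.]
[171. 208.]
[ 20. 276.]
[152. 177.]
[191. 239.]
```

The short bolt's centre projects to crop (171,208), which matches where it lies, and the fingertips' midpoint is above it. I descend.

```bash
python3 -m jog '{"travel":[[-2,40,-1],[-2,58,-1],[-2,63,-1],[-2,64,-1],[-2,64,-1]],"angular":[[0,0.8,0],[0,0.8,0],[0,0.8,0],[0,0.8,0],[0,0.8,0]],"hand":[0.55,0.55,0.55,0.55,0.55]}'
python3 - <<'E'
from plan import *
go([576.8,-280.2,4],orient(12.5))
E
```

```text
time_s: 10.0
tool_pos: [575.4, -280.3, 4.2]
eef_rot: [0.704, -0.702, -0.076, 0.078]
force: [0.6, 0.9, 1.0]
finger_gap: 47.0
t 10.0 pos [ 575.4 -280.3    4.2] gap 47.0 F [0.6 0.9 1. ]
travel [1.4, 0.2, -0.2] angular [-0.1, 0.0, -0.1]
```

```bash
python3 -m jog '{"travel":[[1,0,0],[1,0.5,0],[1,0.5,0],[1,0.5,0],[1,0.5,0],[1,0.5,0],[1,-40,0],[1,-90,0],[1,-140,0],[1,-190,0],[1,-220,0],[1,-220,0]],"angular":[[0,0,0],[0,0,0],[0,0,0],[0,0,0],[0,0,0],[0,0,0],[0,0,0],[0,0,0],[0,0,0],[0,0,0],[0,0,0],[0,0,0]],"hand":[0,0,0,0,0,0,0,0,0,0,0,0]}'
python3 - <<'E'
from plan import *
S=shot('side','s8.png');T=shot('top','t8.png')
go(bedpt(35,0,120),orient(1.1,True))
go(bedpt(35,0,60),orient(1.1,True))
cv2.imwrite('pics/c8.png',cv2.resize(S['image'][100:400,260:480],None,fx=2,fy=2))
E
```

```text
time_s: 11.2
tool_pos: [579.3, -281.3, 228.5]
eef_rot: [-0.702, 0.704, 0.078, -0.075]
force: [0.2, 0.2, -1.8]
finger_gap: 13.6
t 11.3 pos [ 575.3 -280.6  222.2] gap 13.7 F [ 0.6 -0.5 -2.2]
travel [79.9, 4.4, 296.4] angular [-3.2, 11.1, -30.2]
t 11.3 pos [ 575.3 -280.6  222.2] gap 13.7 F [ 0.6 -0.5 -2.2]
travel [109.5, 56.2, 290.3] angular [-3.2, 11.1, -30.2]
```

View pics/c8.png

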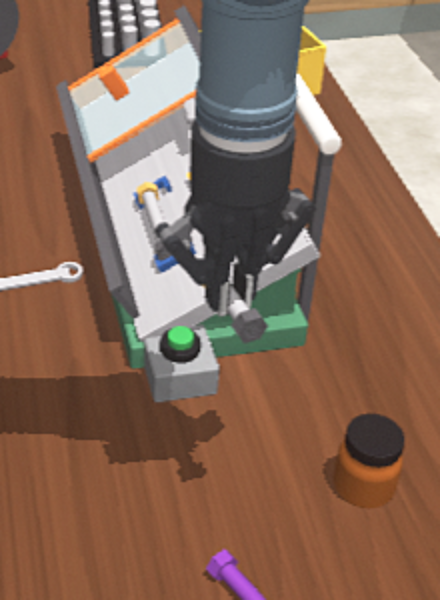

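The short bolt is held at crop (240,310). I carry it to a hover well clear of the lamp bar.

```bash
python3 -m jog '{"travel":[[80,4,296],[80,4,296],[80,4,296],[80,4,296],[80,4,296],[80,4,296],[80,4,296],[109,56,290],[109,56,290],[109,56,290],[109,56,290]],"angular":[[-3.2,11.1,-30.2],[-3.2,11.1,-30.2],[-3.2,11.1,-30.2],[-3.2,11.1,-30.2],[-3.2,11.1,-30.2],[-3.2,11.1,-30.2],[-3.2,11.1,-30.2],[-3.2,11.1,-30.2],[-3.2,11.1,-30.2],[-3.2,11.1,-30.2],[-3.2,11.1,-30.2]],"hand":[0,0,0,0,0,0,0,0,0,0,0]}'
python3 - <<'E'
from plan import *
grab_frame('side')
go(bedpt(35,0,24),orient(1.1,True))
S=shot('side','s9.png');T=shot('top','t9.png')
a=S['image'][100:300,230:450];b=T['image'][120:290,120:370]
cv2.imwrite('pics/c9.png',np.hstack([cv2.resize(a,(390,355)),cv2.resize(b,(405,355))]))
E
```

```text
time_s: 12.4
tool_pos: [616.8, 26.3, 164.0]
eef_rot: [0.685, -0.682, -0.188, -0.175]
force: [0.5, -0.3, -1.1]
finger_gap: 13.5
t 12.45 pos [617.8  26.4 165.7] gap 13.7 F [ 0.1  0.  -1.6]
travel [1.7, 35.9, 0.3] angular [-0.0, -0.0, -0.1]
```

View pics/c9.png

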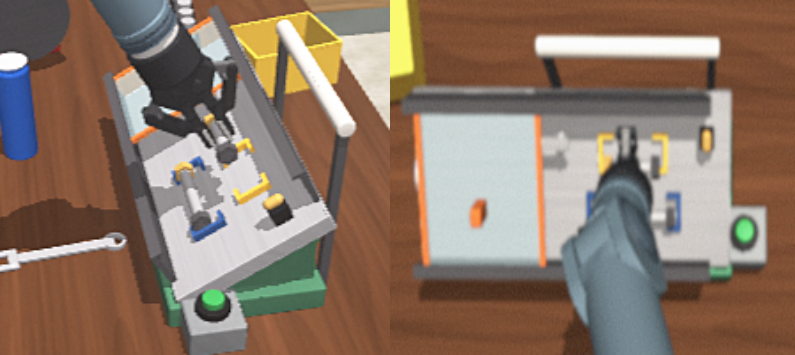

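```bash
python3 -m jog '{"travel":[[2,20,0],[2,34,0],[2,36,0],[2,36,0]],"angular":[[0,0,0],[0,0,0],[0,0,0],[0,0,0]],"hand":[0,0,0,0]}'
python3 - <<'E'
from plan import *
grab_frame('side')
go(bedpt(35,0,4),orient(1.1,True))
p=cur()[0]; print('bed',(RB.T@(p-OB)).round(1))
S=shot('side','s10.png');T=shot('top','t10.png')
a=S['image'][150:260,300:410];b=T['image'][175:255,225:325]
cv2.imwrite('pics/c10.png',np.hstack([cv2.resize(a,(396,396),interpolation=2),cv2.resize(b,(400,396),interpolation=2)]))
E
```

```text
time_s: 12.95
tool_pos: [639.3, 26.4, 137.9]
eef_rot: [0.684, -0.681, -0.19, -0.177]
force: [-0.2, -1.2, -2.2]
finger_gap: 13.8
t 13.0 pos [639.5  26.6 138.3] gap 13.9 F [ 0.6 -0.1 -1.4]
travel [-3.5, 21.4, 0.4] angular [0.0, -0.0, 0.1]
bed [38.5 -0.4 25.4]
```

View pics/c10.png

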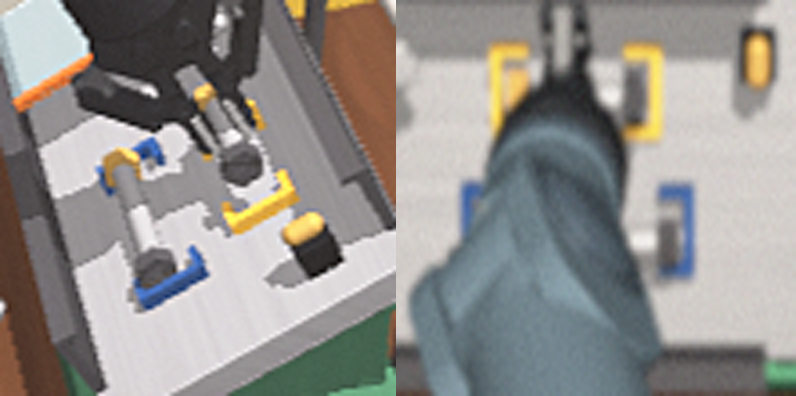

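The bolt is centred lengthwise in the yellow nest, 503–648 within 490–662. I correct down-slope by about 3 mm and lower.

```bash
python3 -m jog '{"travel":[[-3.5,6,0.4],[-3.5,12,0.4],[-3.5,17,0.4],[-3.5,19,0.4],[-3.5,19,0.4]],"angular":[[0,0,0],[0,0,0],[0,0,0],[0,0,0],[0,0,0]],"hand":[0,0,0,0,0]}'
python3 - <<'E'
from plan import *
S=shot('side','s11.png');T=shot('top','t11.png')
go(bedpt(35,0,4),orient(1.1,True))
p=cur()[0]; print('bed',(RB.T@(p-OB)).round(1))
a=S['image'][150:260,300:410];b=T['image'][175:255,225:325]
cv2.imwrite('pics/c11.png',np.hstack([cv2.resize(a,(396,396),interpolation=2),cv2.resize(b,(400,396),interpolation=2)]))
E
```

```text
time_s: 13.6
tool_pos: [645.7, 27.3, 118.6]
eef_rot: [0.685, -0.681, -0.19, -0.177]
force: [0.2, -0.1, -2.2]
finger_gap: 13.7
t 13.7 pos [645.9  27.4 119.1] gap 13.7 F [-0.1  0.1 -1.2]
travel [0.6, 1.6, -0.2] angular [0.0, -0.0, 0.1]
bed [34.4  0.2  5.6]
```

View pics/c11.png

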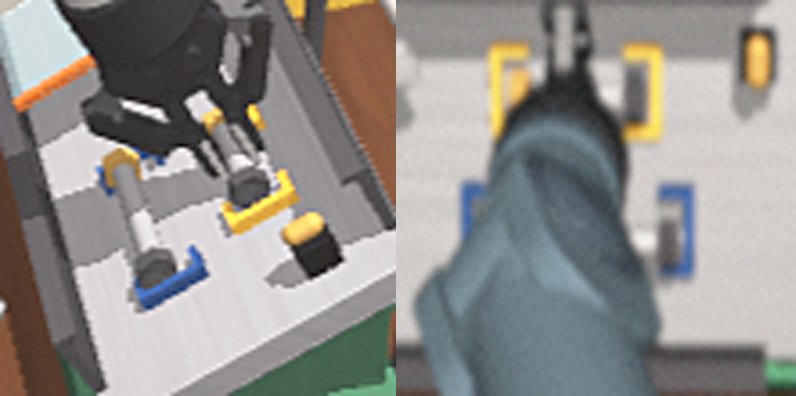

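The short bolt is inside the yellow cups, with its head at side crop (248,187). I lower it the last bit, release and withdraw.

```bash
python3 -m jog '{"travel":[[0,2,0],[0,2,0],[0,2,0],[0,2,0],[0,2,0],[0,2,0],[0,2,0]],"angular":[[0,0,0],[0,0,0],[0,0,0],[0,0,0],[0,0,0],[0,0,0],[0,0,0]],"hand":[0,0,0.35,0.35,0.35,0.35,0.35]}'
python3 -m jog '{"travel":[[0,-30,0],[0,-80,0],[0,-120,0],[0,-120,0]],"angular":[[0,0,0],[0,0,0],[0,0,0],[0,0,0]],"hand":[0.35,0.35,0.35,0.35]}'
python3 - <<'E'
from plan import *
T=shot('top','t12.png');S=shot('side','s12.png')
h=RB.T@(np.array([563.7,248.9,148.3])-OB)
print('handle bed',h)
go(bedpt(h[0],h[1]+8+30,110),orient(1.1,True))
a=S['image'][95:265,270:440];b=T['image'][130:280,125:360]
cv2.imwrite('pics/c12.png',np.hstack([cv2.resize(a,(340,340),interpolation=2),cv2.resize(b,(460,294),interpolation=2).__class__(0) if 0 else cv2.copyMakeBorder(cv2.resize(b,(460,294)),0,46,0,0,0)]))
E
```

```text
time_s: 14.4
tool_pos: [647.1, 27.2, 117.8]
eef_rot: [0.684, -0.681, -0.19, -0.177]
force: [-0.2, -0.7, -0.3]
finger_gap: 29.7
time_s: 14.8
tool_pos: [588.1, 25.3, 225.9]
eef_rot: [0.682, -0.682, -0.192, -0.18]
force: [0.9, -0.9, 0.3]
finger_gap: 30.0
handle bed [-18.55695592 223.24694942  69.84511128]
t 14.9 pos [587.1  24.9 222.5] gap 30.3 F [ 0.1  0.2 -1. ]
travel [-53.8, 13.4, 262.4] angular [0.2, -0.0, 0.2]
```

View pics/c12.png

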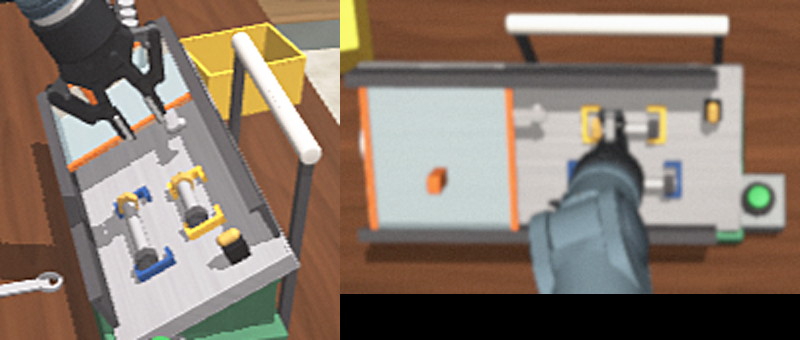

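Both bolts lie in their own nests, released: side crop long (140,225), short (188,195). The guard is still open. I check the can's clearance and plan the push.

Run:
```python
from plan import *
import pickle
T=pickle.load(open('top0.pkl','rb'));S=pickle.load(open('side0.pkl','rb'))
def ray(f,u,v,z):
    K=f['camera_matrix'];R,_=cv2.Rodrigues(np.float64(f['rvec']));t=np.ravel(f['tvec'])
    c=-R.T@t;d=R.T@np.linalg.inv(K)@[u,v,1]; return c+d*(z-c[2])/d[2]
print('can top',ray(T,147,310,160),ray(S,236,134,160))
go(bedpt(-18.5,262,120),orient(1.1,True)); print(bedpt(-18.5,262,120),bedpt(-18.5,262,62))
```

```text
can top [355.86241294 288.18649158 160.        ] [361.35478372 293.86808902 160.        ]
t 14.9 pos [587.1  24.9 222.5] gap 30.3 F [ 0.1  0.2 -1. ]
travel [-53.7, 3.4, 263.1] angular [0.2, -0.0, 0.2]
[537.9458456  287.1743936  191.76388572] [566.94069315 287.72103393 141.5344123 ]
```

```bash
python3 -m jog '{"travel":[[-54,-15,263],[-54,-15,263],[-54,-15,263],[-54,-15,263],[-54,-15,263],[-54,-15,263],[-54,-15,263],[-54,-15,263],[-54,-15,263]],"angular":[[0,0,0],[0,0,0],[0,0,0],[0,0,0],[0,0,0],[0,0,0],[0,0,0],[0,0,0],[0,0,0]],"hand":[0,0,0,0,0,0,0,0,0]}'
python3 - <<'E'
from plan import *
T=shot('top','t13.png');S=shot('side','s13.png')
go(bedpt(-18.5,262,64),orient(1.1,True))
p=cur()[0]; print('bed',(RB.T@(p-OB)).round(1))
cv2.imwrite('pics/c13.png',np.hstack([cv2.resize(S['image'][50:250,180:420],(400,333)),cv2.resize(T['image'][130:330,100:340],(400,333))]))
E
```

```text
time_s: 15.8
tool_pos: [527.9, 285.9, 205.6]
eef_rot: [0.684, -0.682, -0.189, -0.177]
force: [1.1, -0.2, 0.2]
finger_gap: 0.2
t 15.9 pos [528.3 285.6 206.4] gap 0.0 F [ 0.5 -0.5 -0.8]
travel [1.0, 73.5, 1.7] angular [0.2, -0.1, 0.0]
bed [-19.6 260.6 137.5]
```

View pics/c13.png

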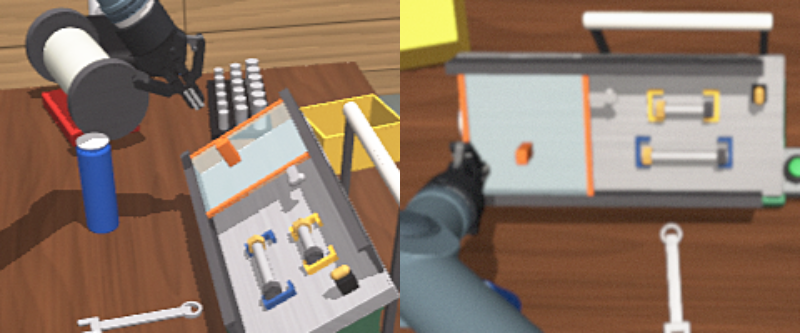

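Both bolts are clearly seated: top crop (685,106) and (685,154). The tool is left of the orange handle at (523,153). I lower beside it.

```bash
python3 -m jog '{"travel":[[1,40,2],[1,65,2],[1,73,2],[1,73,2]],"angular":[[0,0,0],[0,0,0],[0,0,0],[0,0,0]],"hand":[0,0,0,0]}'
python3 - <<'E'
from plan import *
T=shot('top','t14.png');S=shot('side','s14.png')
go(bedpt(-18.5,20,62),orient(1.1,True))
p=cur()[0]; print('bed',(RB.T@(p-OB)).round(1))
cv2.imwrite('pics/c14.png',np.hstack([cv2.resize(S['image'][80:180,260:380],(400,333)),cv2.resize(T['image'][150:290,110:278],(400,333))]))
E
```

```text
time_s: 16.3
tool_pos: [565.1, 288.7, 143.1]
eef_rot: [0.684, -0.682, -0.188, -0.177]
force: [-0.8, -0.5, 0.4]
finger_gap: -0.0
t 16.4 pos [565.  290.8 145.4] gap 0.3 F [0.7 0.5 0.6]
travel [-0.3, 4.2, -245.1] angular [0.0, -0.0, 0.1]
bed [-18.2 265.1  66.2]
```

View pics/c14.png

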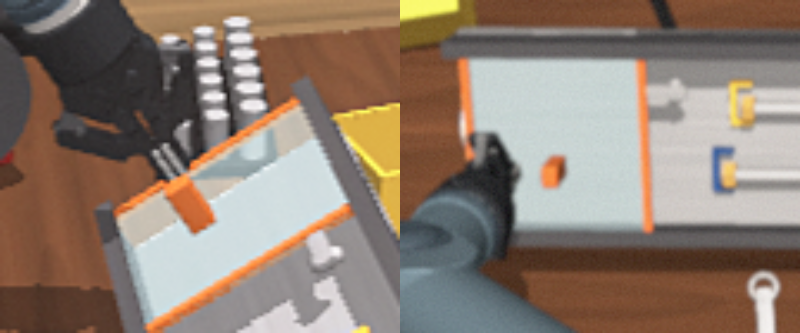

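The shut fingers stand just left of the handle, side crop (170,160) against the handle at (190,205). I push along -y.

```bash
python3 -m jog '{"travel":[[0,2,-15],[0,2,-28],[0,2,-42],[0,2,-57],[0,2,-72],[0,2,-87],[0,2,-102],[0,2,-117],[0,2,-132],[0,2,-147],[0,2,-160],[0,2,-170]],"angular":[[0,0,0],[0,0,0],[0,0,0],[0,0,0],[0,0,0],[0,0,0],[0,0,0],[0,0,0],[0,0,0],[0,0,0],[0,0,0],[0,0,0]],"hand":[0,0,0,0,0,0,0,0,0,0,0,0]}'
cat > hd.py <<'E'
from plan import *
def hsv(c): return [x.astype(int) for x in cv2.split(cv2.cvtColor(c,cv2.COLOR_BGR2HSV))]
def org(c): H,s,V=hsv(c); return ((H>5)&(H<14)&(s>170)&(V>150)).astype(float)
E
python3 - <<'E'
from plan import *
T=shot('top','t15.png');S=shot('side','s15.png')
go(bedpt(-18.5,20,62),orient(1.1,True))
p=cur()[0]; print('bed',(RB.T@(p-OB)).round(1))
cv2.imwrite('pics/c15.png',np.hstack([cv2.resize(S['image'][90:290,240:440],(400,400)),cv2.resize(T['image'][130:290,190:350],(400,400))]))
E
```

```text
time_s: 17.6
tool_pos: [568.9, 120.5, 143.8]
eef_rot: [0.685, -0.681, -0.191, -0.178]
force: [-0.6, 3.3, -0.5]
finger_gap: 0.2
t 17.7 pos [569.  118.  143.3] gap 0.0 F [ 0.  -0.4  0.5]
travel [0.2, 2.4, -72.3] angular [0.2, -0.1, 0.1]
bed [-18.6  92.3  64.1]
```

View pics/c15.png

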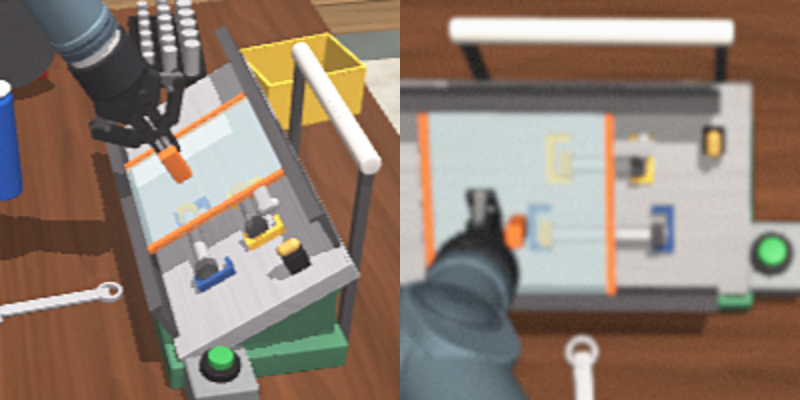

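The guard slides freely with the handle, and both bolts stay in place beneath it. I push on to the latch more gently.

```bash
python3 -m jog '{"travel":[[0,0,-10],[0,0,-20],[0,0,-30],[0,0,-40],[0,0,-48],[0,0,-54],[0,0,-58],[0,0,-62],[0,0,-66],[0,0,-68]],"angular":[[0,0,0],[0,0,0],[0,0,0],[0,0,0],[0,0,0],[0,0,0],[0,0,0],[0,0,0],[0,0,0],[0,0,0]],"hand":[0,0,0,0,0,0,0,0,0,0]}'
python3 - <<'E'
from plan import *
T=shot('top','t16.png');S=shot('side','s16.png')
go(bedpt(-18.5,20,62),orient(1.1,True))
p=cur()[0]; print('bed',(RB.T@(p-OB)).round(1))
cv2.imwrite('pics/c16.png',np.hstack([cv2.resize(S['image'][90:290,240:440],(400,400)),cv2.resize(T['image'][130:290,190:350],(400,400))]))
E
```

```text
time_s: 18.7
tool_pos: [570.3, 55.2, 143.1]
eef_rot: [0.685, -0.68, -0.191, -0.176]
force: [-2.2, 3.7, 1.8]
finger_gap: -0.1
t 18.8 pos [570.4  52.8 142.9] gap 0.2 F [-1.   1.8  0.8]
travel [0.1, 1.7, -7.1] angular [0.0, 0.0, 0.1]
bed [-18.6  27.1  63.7]
```

View pics/c16.png

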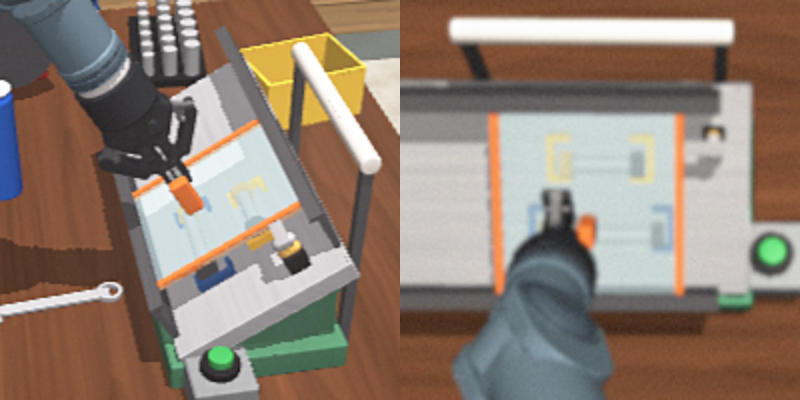

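```bash
python3 -m jog '{"travel":[[0,1,-3],[0,1,-6],[0,1,-9],[0,1,-9]],"angular":[[0,0,0],[0,0,0],[0,0,0],[0,0,0]],"hand":[0,0,0,0]}'
python3 - <<'E'
from plan import *
T=shot('top','t17.png');S=shot('side','s17.png')
go(bedpt(-18.5,20,62),orient(1.1,True))
p=cur()[0]; print('bed',(RB.T@(p-OB)).round(1))
cv2.imwrite('pics/c17.png',np.hstack([cv2.resize(S['image'][130:230,320:420],(400,400)),cv2.resize(T['image'][150:250,250:350],(400,400))]))
E
```

```text
time_s: 19.2
tool_pos: [570.8, 45.9, 141.6]
eef_rot: [0.686, -0.68, -0.191, -0.177]
force: [1.0, 5.7, -2.7]
finger_gap: -0.3
t 19.3 pos [570.8  45.9 141.6] gap -0.3 F [ 1.8  6.1 -2.2]
travel [0.6, 0.4, -0.1] angular [-0.2, 0.0, 0.1]
bed [-19.1  20.1  62.4]
```

View pics/c17.png

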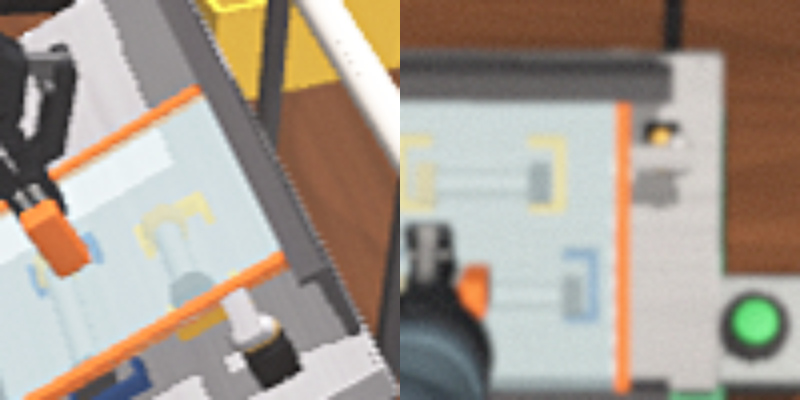

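The tongue's bump is now at the roller (side crop 260,335) and the force is rising to 6 N. I keep going.

```bash
python3 -m jog '{"travel":[[0,0,-3],[0,0,-6],[0,0,-6]],"angular":[[0,0,0],[0,0,0],[0,0,0]],"hand":[0,0,0]}'
python3 - <<'E'
from plan import *
T=shot('top','t18.png');S=shot('side','s18.png')
go(bedpt(-18.5,10,62),orient(1.1,True))
p=cur()[0]; print('bed',(RB.T@(p-OB)).round(1))
cv2.imwrite('pics/c18.png',np.hstack([cv2.resize(S['image'][130:230,320:420],(400,400)),cv2.resize(T['image'][150:250,250:350],(400,400))]))
E
```

```text
time_s: 19.6
tool_pos: [570.7, 45.9, 141.8]
eef_rot: [0.688, -0.677, -0.194, -0.175]
force: [2.8, 14.5, -6.4]
finger_gap: -0.2
t 19.7 pos [570.7  45.9 141.8] gap -0.3 F [ 2.6 12.7 -6.3]
travel [0.5, 0.5, -10.2] angular [-0.8, 0.3, 0.2]
bed [-19.1  20.2  62.6]
```

View pics/c18.png

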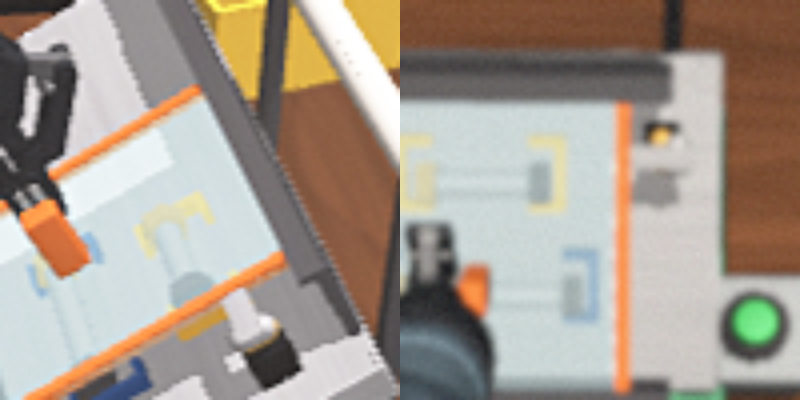

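Run:
```python
from hd import *
T=cv2.imread('pics/t18.png');import pickle
S0=pickle.load(open('side0.pkl','rb'));T0=pickle.load(open('top0.pkl','rb'))
S=cv2.imread('pics/s18.png')
def edgefit(f,img,y0,rng,w):
    # model: right orange edge strip bed y in [g-90, g-90+w], x +-80, z 42..47 ; compare column centre of orange along strip
    res=[]
    for x in (-70,-50,40,70):
        u=proj(bedpt(x,y0,47),f)[0]; res.append(u.round(1))
    return res
for name,f0,img in(('top',T0,T),('side',S0,S)):
    m=org(img)
    for x in(-75,-55,30,60,80):
        prof=[]
        ys=np.arange(-130,-40,0.5)
        P=proj(np.array([bedpt(x,y,47) for y in ys]),f0)
        v=cv2.remap(m.astype(np.float32),P[:,0].astype(np.float32).reshape(1,-1),P[:,1].astype(np.float32).reshape(1,-1),1).ravel()
        i=np.where(v>.5)[0]; print(name,x,ys[i].min() if len(i) else None, ys[i].max() if len(i) else None)
# same for initial pictures, to calibrate edge-vs-handle
for name,f0 in(('top',T0),('side',S0)):
    m=org(f0['image'])
    for x in(-55,30,60):
        ys=np.arange(90,170,0.5)
        P=proj(np.array([bedpt(x,y,47) for y in ys]),f0)
        v=cv2.remap(m.astype(np.float32),P[:,0].astype(np.float32).reshape(1,-1),P[:,1].astype(np.float32).reshape(1,-1),1).ravel()
        i=np.where(v>.5)[0]; print('init',name,x,ys[i].min() if len(i) else None, ys[i].max() if len(i) else None)
```

```text
top -75 -86.5 -84.5
top -55 -86.5 -84.5
top 30 -88.0 -84.5
top 60 None None
top 80 -88.5 -84.5
side -75 -89.0 -86.0
side -55 -87.0 -87.0
side 30 -89.5 -87.0
side 60 -88.0 -81.5
side 80 -89.5 -86.5
init top -55 130.5 135.0
init top 30 129.0 133.5
init top 60 132.5 134.0
init side -55 123.5 137.0
init side 30 129.5 135.0
init side 60 129.5 133.0
```

The guard's right edge measures y ≈ -88 to -90 in the nest frame, where a shut guard would put it at -90. It no longer moves under 14 N, so it looks home. I back off and check edge and roller unloaded.

```bash
python3 -m jog '{"travel":[[0,0,4],[0,0,15],[0,-20,25],[0,-70,25],[0,-110,25],[0,-110,25]],"angular":[[0,0,0],[0,0,0],[0,0,0],[0,0,0],[0,0,0],[0,0,0]],"hand":[0,0,0,0,0,0]}'
python3 - <<'E'
from hd import *
S=shot('side','s19.png');T=shot('top','t19.png')
print(cur()[2]['force'])
for name,f0 in(('top',T),('side',S)):
    m=org(f0['image'])
    for x in(-75,-55,30,80):
        ys=np.arange(-130,-40,0.5)
        P=proj(np.array([bedpt(x,y,47) for y in ys]),f0)
        v=cv2.remap(m.astype(np.float32),P[:,0].astype(np.float32).reshape(1,-1),P[:,1].astype(np.float32).reshape(1,-1),1).ravel()
        i=np.where(v>.5)[0]; print(name,x,ys[i].min() if len(i) else None, ys[i].max() if len(i) else None)
cv2.imwrite('pics/c19.png',np.hstack([cv2.resize(S['image'][130:230,320:420],(400,400),interpolation=2),cv2.resize(T['image'][150:250,250:350],(400,400),interpolation=2)]))
E
```

```text
time_s: 20.3
tool_pos: [525.9, 51.1, 211.6]
eef_rot: [-0.68, 0.689, 0.179, 0.175]
force: [-0.5, -0.4, -0.2]
finger_gap: 0.1
[ 0.32831165 -0.64912899  1.27354641]
top -75 -86.5 -84.5
top -55 -86.5 -84.5
top 30 -88.0 -84.5
top 80 -88.5 -84.5
side -75 -94.5 -86.0
side -55 -93.5 -81.0
side 30 -89.5 -87.0
side 80 -93.0 -90.0
```

View pics/c19.png

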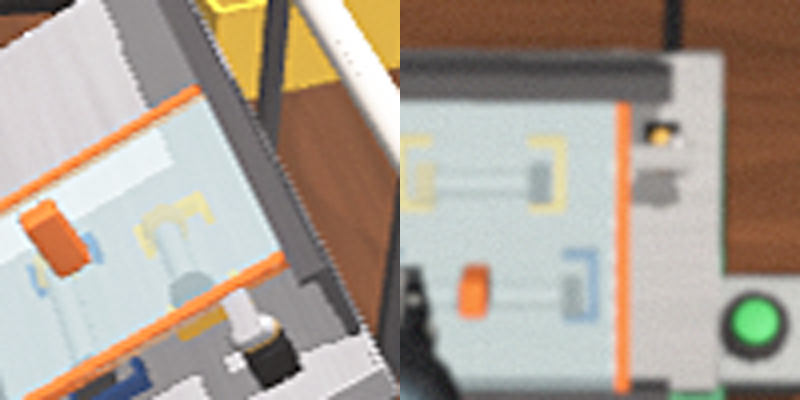

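Run:
```python
from hd import *
import pickle
T0=pickle.load(open('top0.pkl','rb'));S0=pickle.load(open('side0.pkl','rb'))
for nm in('0','19'):
    s=cv2.imread(f'pics/{"side0" if nm=="0" else "s19"}.png');t=cv2.imread(f'pics/{"top0" if nm=="0" else "t19"}.png')
    y=223 if nm=='0' else 2
    fr=[]
    for f,im in((S0,s),(T0,t)):
        c=proj((RB@box(-11,11,-8,8,-22.5,22.5).T).T+bedpt(-18.5,y,69.5),f); a=np.floor(c.min(0)-4).astype(int);b=np.ceil(c.max(0)+4).astype(int)
        g=dict(f);g['image']=im;r=(*a,*b);fr.append((g,r,org(crop(g,r))))
    def fun(p): 
        B=(RB@box(-11,11,-8,8,-22.5,22.5).T).T+bedpt(p[0],p[1],69.5)
        return sum(iou(render([B],f,q),m) for f,q,m in fr)
    r=multi(fun,[[-18.5,y+d] for d in(-4,0,4)],[4,4]); print(nm,r.x.round(1),r.fun)
```

```text
0 [-20.4 223.6] 0.9577174574788567
19 [-18.9   2.2] 0.990125905428521
```

The handle now stands at y = 2 ± 2 mm, well inside the 9 mm snap point. It stayed put when unloaded, and 14 N (above the bump's 12 N) did not move it, so the guard is home and latched. Next is the start button: tool vertical, fingers shut.

Run:
```python
from plan import *
go([573,-141,190],orient(0)); go([573,-141,100],orient(0))
```

```text
t 20.4 pos [527.4  50.9 213.8] gap 0.1 F [ 0.3 -0.6  1.3]
travel [26.3, 46.0, -191.5] angular [1.0, 0.3, 29.3]
t 20.4 pos [527.4  50.9 213.8] gap 0.1 F [ 0.3 -0.6  1.3]
travel [-17.8, 124.4, -189.9] angular [1.0, 0.3, 29.3]
```

```bash
python3 -m jog '{"travel":[[26,30,-191],[26,30,-191],[26,30,-191],[26,30,-191],[26,30,-191],[-18,124,-190],[-18,124,-190],[-18,124,-190],[-18,124,-190],[-18,124,-190]],"angular":[[1,0.3,29.3],[1,0.3,29.3],[1,0.3,29.3],[1,0.3,29.3],[1,0.3,29.3],[1,0.3,29.3],[1,0.3,29.3],[1,0.3,29.3],[1,0.3,29.3],[1,0.3,29.3]],"hand":[0,0,0,0,0,0,0,0,0,0]}'
python3 - <<'E'
from plan import *
S=shot('side','s20.png');T=shot('top','t20.png')
go([573,-141,62],orient(0))
cv2.imwrite('pics/c20.png',np.hstack([cv2.resize(S['image'][180:300,290:410],(400,400),interpolation=2),cv2.resize(T['image'][170:270,270:370],(400,400),interpolation=2)]))
E
```

```text
time_s: 21.4
tool_pos: [573.9, -138.8, 98.8]
eef_rot: [0.708, -0.706, -0.002, 0.001]
force: [-0.3, -0.7, -0.1]
finger_gap: -0.6
t 21.5 pos [ 574.5 -138.9  100. ] gap 0.1 F [-0.7  0.8 -0.4]
travel [-1.6, 38.0, -2.2] angular [-0.1, 0.2, 0.1]
```

View pics/c20.png

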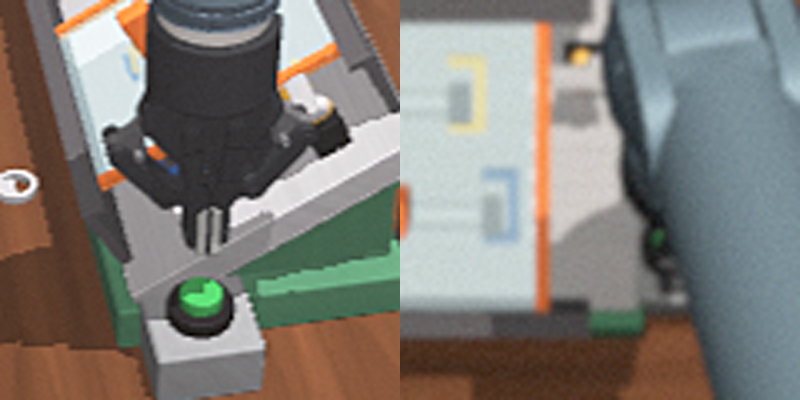

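The fingertips are over the green button (side crop 205,240 above 202,297), but the upper knuckle would pass close to the bed's corner. I yaw 30° to swing it clear before pressing.

```bash
python3 -m jog '{"travel":[[-1.5,0,-3],[-1.5,0,-3],[-1.5,10,-3],[-1.5,25,-3],[-1.5,30,-3],[-1.5,30,-3]],"angular":[[0,8,0],[0,16,0],[0,24,0],[0,30,0],[0,30,0],[0,30,0]],"hand":[0,0,0,0,0,0]}'
python3 - <<'E'
from plan import *
S=shot('side','s21.png')
go([573,-141,60],orient(-30))
cv2.imwrite('pics/c21.png',cv2.resize(S['image'][180:300,290:410],(480,480),interpolation=2))
E
```

```text
time_s: 22.1
tool_pos: [571.1, -141.6, 68.0]
eef_rot: [0.685, -0.683, 0.182, -0.18]
force: [-0.6, 1.3, -0.5]
finger_gap: 0.1
t 22.15 pos [ 571.4 -141.6   68.3] gap -0.1 F [0.  0.6 0.2]
travel [1.1, 8.3, 1.3] angular [-0.1, 0.3, -0.2]
```

View pics/c21.png

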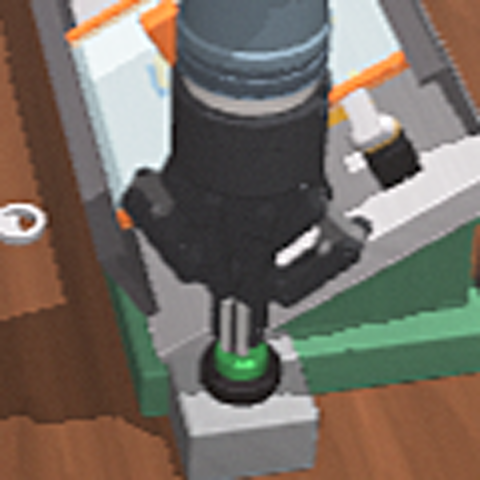

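The fingers sit centred just above the button (238,355), with the knuckles clear of the bed. I press in small steps and watch the force.

```bash
python3 -m jog '{"travel":[[1,4,1],[1,8,1],[1,10,1],[1,11,1],[1,11,1]],"angular":[[0,0,0],[0,0,0],[0,0,0],[0,0,0],[0,0,0]],"hand":[0,0,0,0,0]}'
python3 - <<'E'
from plan import *
grab_frame('side');print(cur()[2]['force'],cur()[0])
E
```

```text
time_s: 22.65
tool_pos: [573.7, -141.3, 58.1]
eef_rot: [0.684, -0.682, 0.182, -0.181]
force: [-1.4, -0.6, 9.4]
finger_gap: -0.3
[-1.56306249 -0.14817068  9.65971922] [ 573.65948162 -141.29260998   58.13287272]
```

```bash
python3 -m jog '{"travel":[[0,2,0],[0,4,0],[0,4,0]],"angular":[[0,0,0],[0,0,0],[0,0,0]],"hand":[0,0,0]}'
python3 - <<'E'
from plan import *
S=shot('side','s22.png');print(cur()[2]['force'],cur()[0])
cv2.imwrite('pics/c22.png',cv2.resize(S['image'][230:290,320:380],(480,480),interpolation=2))
E
```

```text
time_s: 23.0
tool_pos: [573.8, -141.3, 57.7]
eef_rot: [0.683, -0.683, 0.182, -0.181]
force: [-8.3, 0.3, 28.2]
finger_gap: 0.2
[-9.82673916  0.35235293 29.05569352] [ 573.82260928 -141.33086256   57.71962643]
```

View pics/c22.png

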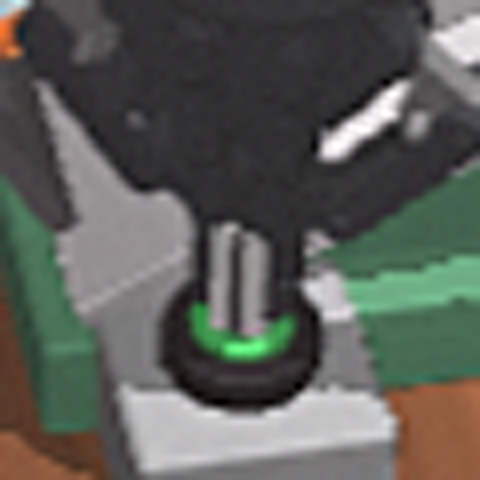

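The force climbed to 29 N with only 0.4 mm of travel, so the button is bottomed, and its green cap is down in the collar at (242,335). I lift off clear and look at everything.

```bash
python3 -m jog '{"travel":[[0,-6,0],[0,-30,0],[0,-70,0],[0,-110,0],[0,-130,-60],[0,-130,-100],[0,-130,-140],[0,-130,-140],[0,-130,-140]],"angular":[[0,0,0],[0,0,0],[0,0,0],[0,0,0],[0,0,0],[0,0,0],[0,0,0],[0,0,0],[0,0,0]],"hand":[0,0,0,0,0,0,0,0,0]}'
python3 - <<'E'
from hd import *
S=shot('side','s23.png');T=shot('top','t23.png')
print(cur()[0],cur()[2]['force'])
pts=[]
for f,rr in((S,(335,255,365,285)),(T,(325,218,352,245))):
    c=crop(f,rr);H,s,V=hsv(c);m=((H>50)&(H<75)&(s>120)&(V>110)).astype(np.uint8);M=cv2.moments(m,True)
    pts.append((round((M['m10']/M['m00']+.5)/U-.5+rr[0],1),round((M['m01']/M['m00']+.5)/U-.5+rr[1],1),M['m00']/16))
print(pts)
cv2.imwrite('pics/c23.png',np.hstack([cv2.resize(S['image'][90:290,250:450],(400,400),interpolation=2),cv2.resize(T['image'][140:260,240:360],(400,400),interpolation=2)]))
E
```

```text
time_s: 23.95
tool_pos: [501.5, -264.7, 181.2]
eef_rot: [0.684, -0.682, 0.185, -0.181]
force: [-0.5, 0.5, 0.1]
finger_gap: 0.2
[ 503.40427793 -261.35558351  181.5366006 ] [0.70655392 1.22172663 0.32595232]
[(350.1, 268.5, 120.25), (338.1, 229.8, 86.4375)]
```

View pics/c23.png

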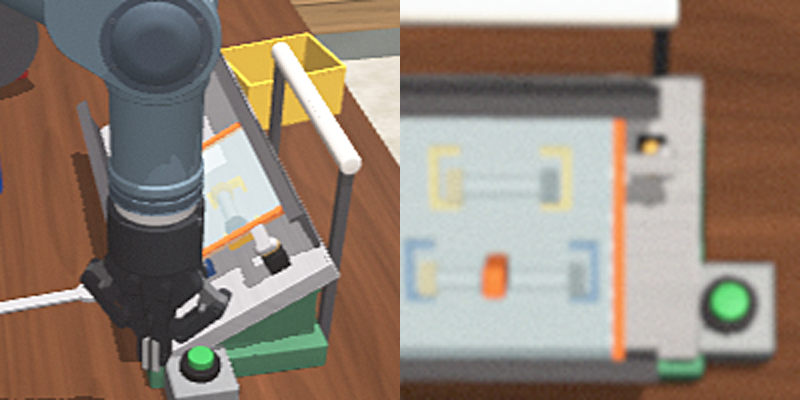

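Run:
```python
import cv2,numpy as np
a=cv2.imread('pics/s19.png')[190:230,360:410];b=cv2.imread('pics/s23.png')[190:230,360:410];c=cv2.imread('pics/side0.png')[190:230,360:410]
cv2.imwrite('pics/c24.png',cv2.resize(np.hstack([c,a,b]),None,fx=5,fy=5,interpolation=2))
```

```text
(no output)
```

View pics/c24.png

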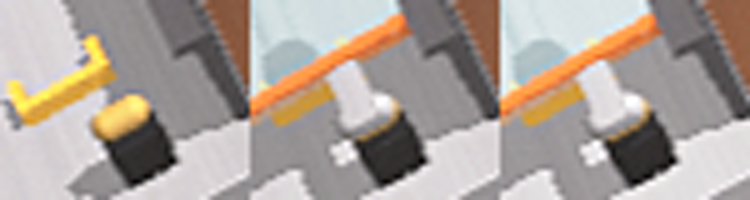

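View pics/s23.png

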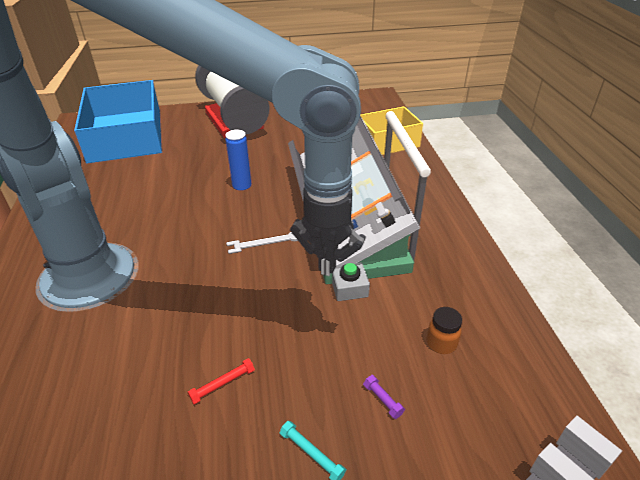

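The top view shows the bump (668,147) about 10 mm past the brass roller (650,147) on the right, with the roller up, so the latch has caught. Both bolts show in their cups under the clear guard. The button's green spot is back at its first pixels, and the can, wrench and jar stand where they were.

Run:
```python
from h import *
print(sign_off())
```

```text
the job is handed in; nothing more can be done
None
```

I laid the long bolt in the blue nest and the short bolt in the yellow one, let both go, and slid the guard shut. Then I pressed the start button to its stop, lifted clear and handed the job in at about 24 s. `sign_off()` gave no verdict, so what follows rests on my own checks.

- **Bolts:** both lay within their cups before the guard moved. In the last top picture they still show there through the clear guard.
- **Guard and latch:** the handle measured 2 ± 2 mm from shut. The guard did not move under 14 N or when I let go, and the bump is about 10 mm past the raised roller. The pictures alone cannot prove the 3 mm limit; I rely on the hard stop and the latch position for that.
- **Start button:** the force rose to 29 N with almost no further travel, so it was all the way in. Afterwards its picture position matched the start to 0.1 pixel, so it is up again.
- **Other things:** the spray can, wrench and jar look unmoved, and the robot was touching nothing.

No check failed. The two views differed by about 2 to 3 mm on the bolts' positions, within the room the nests allow.

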